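Wind up the travelling jaw and open the tea canister

ROBOT

A 7-joint arm with a two-finger parallel gripper is mounted at the origin on the work surface. World frame = base frame: x ahead of the robot, y to its left, z up, the work surface at z = 0. Lengths are in m, angles in degrees, forces in N, time in s.
With the tool pointing down it reaches from about 0.425 to 0.875 m from the base axis. Payload 4.7 kg.
Tool frame: the origin (TCP) lies at the very end of the fingers, on their centre line; the grasp point (between the pads) lies 19 mm behind it; z points along the fingers, y is the direction in which the jaws open and shut (so a half turn about z gives the same grasp; the last joint's range is limited). The gripper opens to 87 mm and grips with 3 to 60 N. Pads are 19 mm wide; open, the fingers measure 117 mm over their backs; the gripper's body (75 mm by 190 mm) begins 51 mm behind the grasp point.
Start: joints at [73.917, 18.392, -4.016, 83.108, 1.295, 78.541, -3.26], TCP at [0.189, -0.622, 0.202] pointing down, gripper open.
Joint ranges: [-163.93, 163.93], [-17.29, 119.83], [-79.2, 71.16], [3.27, 140.29], [-89.18, 269.18], [5.43, 117.66], [-154.24, 154.24]. Speed limits (degrees/s): [147.25, 147.25, 180, 180, 180, 180, 180].

INTERFACE

Orientations are given as [roll, pitch, yaw] about the fixed x, y, z axes, in that order (R = Rz(yaw) Ry(pitch) Rx(roll)).
In Python, from cell import sensors, imaging, ticket gives the robot as it stands.
- The arm moves only by the tool carry_out, never from a script. Its argument "plan" is a list of rows, each an object of numbers: "fingers": the closure, from -1 (fully open) to 1 (shut); "dx", "dy", "dz": the shift along the tool's x, y, z normalised to -1 to 1, where 1 is 0.03 m; "rx", "ry", "rz": the turn, a rotation vector about the tool's x, y, z normalised to -1 to 1, where 1 is 10 degrees. A call has 1 to 12 rows; each row shifts and turns the commanded pose from where the row before left it, along the tool's axes as they then stand; what a row does not reach is not made up. A row lasts 1/8 s, in which the tool goes at most 62.5 mm and 10.7 degrees, less where a joint would pass 70% of its speed; a pose out of reach is approached as far as the arm can. A call with a number of a shift or a turn outside -1 to 1 is refused whole. A call with a gripper value outside its range is refused whole. The fingers move at their own pace and stop on an object; "force" is the grip in N (left out, the last holds). Time passes only in rows, so rows that do not move let the fingers close. It gives the time, the measured TCP pose, the force and the opening at its end, in the units of the state.
- sensors.get_obs(): the state, without advancing time (a new reading comes with each control period).
- imaging.read_camera(name): name is "side" or "top" or "wrist"; returns a dict with "color" (400x640x3 uint8, red, green, blue), "mtx" (3x3 intrinsics, pixels), "extrinsics" (4x4, takes a point from world to camera coordinates); the wrist camera has in their place "tool_from_camera" (4x4, takes a point from camera to tool coordinates, whose origin is the TCP and whose axes are the flange's). Camera axes: x right, y down, z forward; pixel columns grow to the right and rows downward; lengths in m; the calibration is good to about 2 mm. A picture is of the moment at which its call begins: read the wrist's pose just before it. There is no depth.
- ticket.sign_off(): hands the job in, once; it reports no verdict.
The state is a dict: "time_s": time; "qpos": joint angles; "joint_velocities": joint speeds; "effort": joint torques, N m; "tool_pos": TCP position; "tool_rot": TCP orientation; "force": force on the tool from outside, world axes, zero at the start; "wrist_torque": the same for the moment, N m; "grip_width": finger opening in m.
Only numpy, scipy, OpenCV 4.12 (cv2) and the standard library are available. Lean on these libraries where they do the work, as an engineer would, in place of code of your own. Each camera call takes 0.05 s, during which the arm holds its last target.

TASK

Turn the feed knob clockwise so that the travelling jaw pushes the tea canister into the V stop and grips it snugly, with about 10 N and never hard enough to endanger the glass (20 N). Then, with the canister so held, twist its cap anticlockwise, a little under a quarter turn, to the unlocked stop and let go. Leave the canister standing gripped in the tray and the other things where they are.

Things in the scene. Friction and masses are not known exactly. Their poses are not given: they have to be found in the camera images.
- holder: Jar-holding tea tray, fixed to the table: bamboo deck 170 mm (its x) by 290 mm (its y), 18 mm thick; origin at the centre of its underside, z up. A jaw carriage runs on it along the tray's +y and pushes the canister into a V stop at the +y end. At the start the knob grip is at tray (0, -62, 65) mm and the jaw face at tray y = +26 mm.
- stop_mid (a point): Point of the tray at tray (0, 115, 18) mm, the middle of the V stop's clamping slot. The dark steel V stop (50 mm tall, opening towards the jaw) has its apex within 8 mm of this point along the tray's y; exactly where is not measured and must be felt. Pushed fully into the V, the canister's axis lies 33 mm before the apex.
- knob_grip (a point): Feed knob on the carriage: black disc 48 mm across with an upright bar grip 46 mm long (its own x), 14 mm wide (its y), 26 mm tall; this point is the bar's centre, 13 mm below its top and 13 mm above the disc; z up. White mark at the +x end. Turned clockwise it drives the whole carriage, itself included, 12 mm per radian along the tray's +y. At the start the bar lies along the tray's x.
- feed_knob (a joint): Knob turn, rad: 0 at the start, grows clockwise seen from above, 4 at most. Running friction about 0.19 N m; each 10 N at the jaw adds 0.12 N m (a knob held still reads less, as friction then carries a third or so of it). The drive is self-locking: let go, it stays put against up to about 15 N at the jaw.
- jaw_face: Orange face plate of the travelling jaw, 56 mm wide, 44 mm tall; origin at the centre of the face that touches the canister, 88 mm ahead (tray +y) of the knob axis. It is sprung: it yields 1 mm per 5 N, 6 mm at most.
- canister: Glass tea canister, 62 mm diameter, glass 95 mm tall, loose, about 0.4 kg with cap, standing on the tray between jaw and stop (not touching either at the start), up to 4 mm off the jaw's line; origin at the centre of its underside, z up.
- cap_grip (a point): Steel twist cap on the canister: a disc 62 mm across, 14 mm thick, with an upright bar grip 46 mm long (its own x), 14 mm wide (its y), 26 mm tall; this point is the centre of the bar, 122 mm above the canister's underside; z up, 13 mm above the disc. The cap stays captive on the canister.
- cap (a joint): Cap rotation relative to the canister, rad: 0 = shut, grows anticlockwise seen from above, stop at 1.4 = unlocked. Friction about 0.1 N m, more than a canister standing free can resist.
- teapot: Bystander: blue ceramic teapot, 132 mm tall, 136 mm across, spout to its own +y; origin at its underside's centre.
- infuser: Bystander: stainless infuser basket, 72 mm across, 60 mm tall; origin at its underside's centre.
- cup_a: Bystander: white tea cup, 76 mm across, 62 mm tall; origin at its underside's centre.
- cup_b: Bystander: terracotta mug, 80 mm across, 80 mm tall; origin at its underside's centre.
- honey: Bystander: amber honey jar, 64 mm across, 90 mm tall; origin at its underside's centre.
- spoon: Bystander: tea spoon, 150 mm long, lying on the table; origin under its middle.
Mind the look-alikes: they are no part of the job. What is shaped like the canister but pink or purple is not meant.

How it is judged:
By the outcome, as a careful person would: the job done as asked, in the order asked, and still so for the second after the job is handed in, with the robot touching nothing.
It also fails if it takes over 72 s, if anything falls off the work surface, if the arm or the gripper's body presses on something with over 40 N, if the wrist force passes 120 N, or if a joint passes its speed limit or range.

## Working session

There is one attempt and no reset: what is moved stays moved. The work goes in short steps, Python scripts to look and compute and a tool call to move; the robot and the scene stay as the last step left them, time stands still between calls to the robot, and variables do not carry over. Pictures are saved under pics/ and viewed, and the job is handed in when it is done.

Besides the shell and the picture viewer there is one more tool, called after ">>>" by a JSON object that holds its "name" and its "arguments", one argument or row to a line. carry_out: Moves the arm, as the interface text tells. Scaled input: -1 to 1 covers 0.03 m each way for a shift and 10 degrees each way for a turn. Its arguments: {"type":"object","properties":{"plan":{"type":"array"},"force":{"type":"number"}},"required":["plan"]}

```bash
mkdir -p pics; ls; python3 - <<'E'
from cell import sensors, imaging
import cv2
o=sensors.get_obs();print(o)
for n in ["side","top","wrist"]:
    d=imaging.read_camera(n)
    cv2.imwrite(f"pics/{n}0.png",d["color"][:,:,::-1])
    print(n,{k:v.tolist() for k,v in d.items() if k!="color"})
E
```

```text
pics
{'time_s': 0.0, 'qpos': array([73.91622341, 18.4386875 , -4.01463095, 83.17659329,  1.29525368,
       78.54069068, -3.26175893]), 'joint_velocities': array([ 0.03342616,  0.15367723,  0.05534923,  0.04825138,  0.00265787,
       -0.0965166 ,  0.10046572]), 'effort': array([-3.93158427e-05, -4.91286993e+01, -4.03884519e-01, -3.12536895e+01,
       -6.40479103e-02,  4.37580119e-02,  1.82288863e-04]), 'tool_pos': array([ 0.1886269 , -0.62139433,  0.20085084]), 'tool_rot': array([-1.79889285e+02,  6.38788746e-03,  1.68910070e+01]), 'force': array([-0.12809552,  0.41142909,  0.08139087]), 'wrist_torque': array([ 0.00539996,  0.07111205, -0.02258092]), 'grip_width': 0.08743106090704837}
side {'mtx': [[402.6890830554973, 0.0, 313.79431294940736], [0.0, 402.6890830554973, 197.9703070204636], [0.0, 0.0, 1.0]], 'extrinsics': [[-0.9189818213529116, -0.3939615359482958, 0.016331571147464526, 0.5227368692930888], [-0.3158368274988125, 0.7106830184780925, -0.6286308500561779, 0.25553745124094096], [0.23604980495304484, -0.5828584351625418, -0.7775323363960515, 1.081771022840241], [0.0, 0.0, 
[... 176 characters left out ...]
995284170722074, -0.004327374694076167, 0.020882133722689742], [-0.9761332499506284, 0.03062020903932376, -0.21500297937287258, 0.5878897865443107], [0.21503409275609983, -0.002312198848682905, -0.9766038053832502, 1.1672611826965087], [0.0, 0.0, 0.0, 1.0]]}
wrist {'mtx': [[357.8736777141994, 0.0, 321.19920744990526], [0.0, 357.8736777141994, 200.48732664441985], [0.0, 0.0, 1.0]], 'tool_from_camera': [[-0.00021665807507855231, -0.959145571781901, -0.28291292863785156, 0.07742313074720662], [0.9999998554298976, -6.857450436442223e-05, -0.0005333270285114514, -0.00037340539069774525], [0.0004921376438486924, -0.2829130032867082, 0.9591454479753484, -0.18286701060021268], [0.0, 0.0, 0.0, 1.0]]}
```

View pics/side0.png

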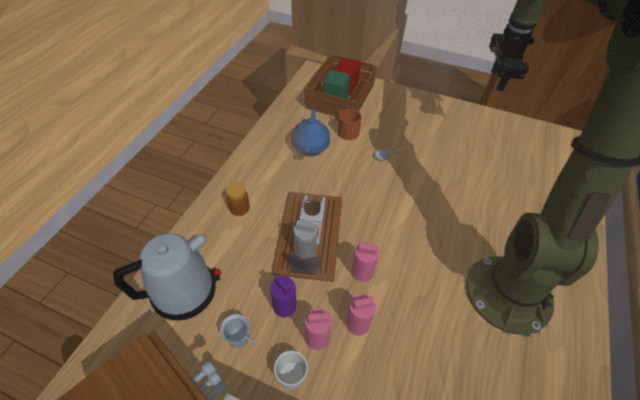

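View pics/top0.png

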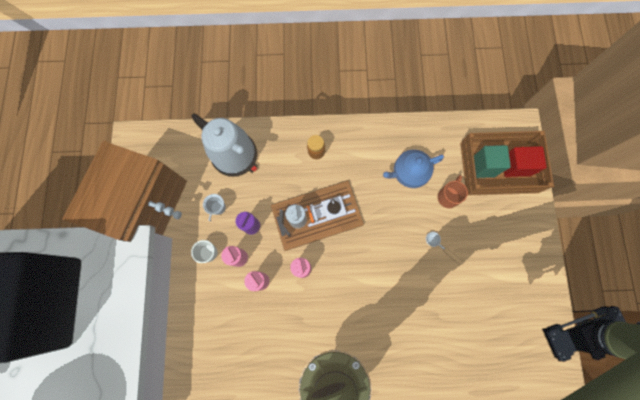

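View pics/wrist0.png

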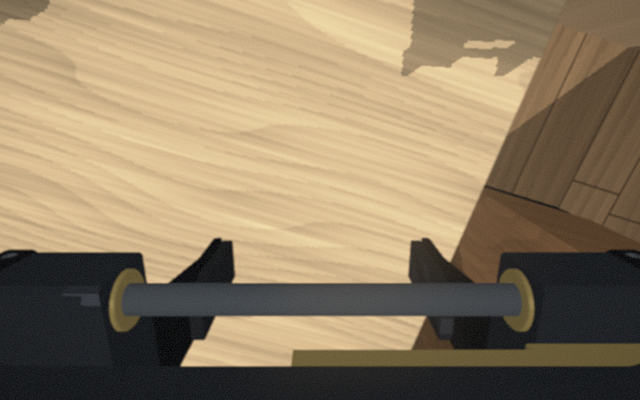

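The side view shows the tray (308,235) with the clear-glass/steel-capped canister (306,235) and the knob (314,205). In the top view the tray is at (318,215), the canister cap at (295,214) and the knob at (334,206). Possible mistakes for the canister, by top pixel: purple (247,222), pink (233,256), pink (256,281), pink (300,268), and honey (316,147). The chosen one is the steel-capped canister on the tray at (295,214).

```bash
python3 - <<'E'
import cv2
a=cv2.imread("pics/top0.png")[165:265,250:380]; b=cv2.imread("pics/side0.png")[180:290,260:360]
cv2.imwrite("pics/c_top.png",cv2.resize(a,None,fx=6,fy=6,interpolation=cv2.INTER_CUBIC))
cv2.imwrite("pics/c_side.png",cv2.resize(b,None,fx=5.4,fy=5.4,interpolation=cv2.INTER_CUBIC))
E
```

```text
(no output)
```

View pics/c_top.png

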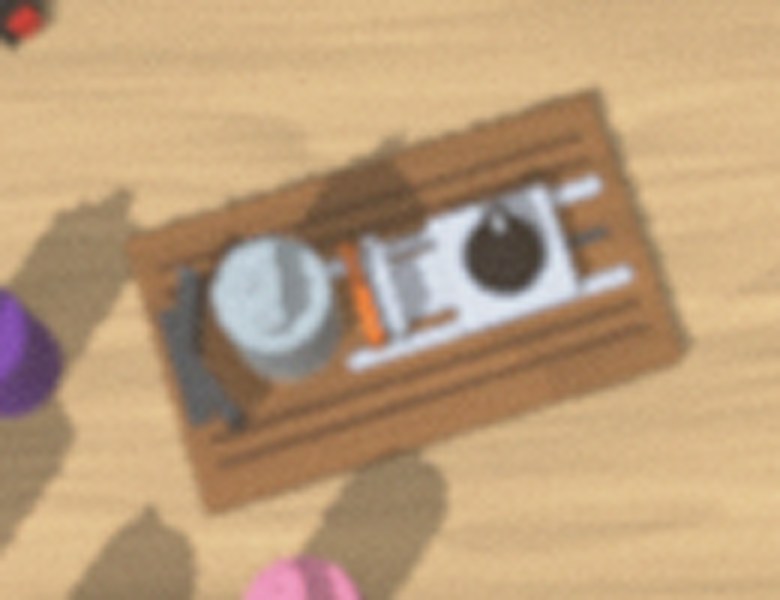

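View pics/c_side.png

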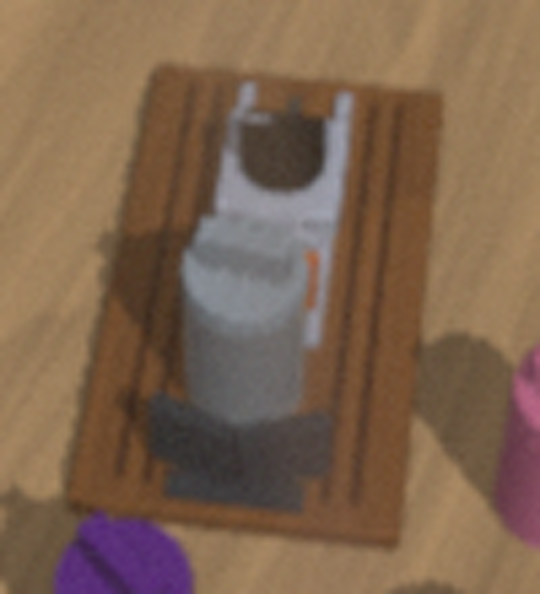

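The crops confirm it: a steel-capped clear canister stands between the orange jaw and the dark V stop. Tray corners in the top crop are (128,240), (598,92), (688,352), (210,512), and both bars are visible.

```bash
cat > h.py <<'E'
import numpy as np
from scipy.optimize import least_squares
from scipy.spatial.transform import Rotation as Rn
from cell import sensors, imaging
def cam(n):
    """returns dict K, T(world->cam), img"""
    o=sensors.get_obs(); d=imaging.read_camera(n)
    if n=="wrist":
        W=np.eye(4);W[:3,:3]=Rn.from_euler('xyz',o["tool_rot"],degrees=True).as_matrix();W[:3,3]=o["tool_pos"]
        T=np.linalg.inv(W@d["tool_from_camera"])
    else: T=d["extrinsics"]
    return d["mtx"],T,d["color"]
def proj(K,T,P):
    P=np.atleast_2d(P);c=P@T[:3,:3].T+T[:3,3];u=c@K.T;return u[:,:2]/u[:,2:]
def onz(K,T,px,z):
    r=T[:3,:3].T@np.linalg.inv(K)@np.array([px[0],px[1],1.]);o=-T[:3,:3].T@T[:3,3]
    return o+r*(z-o[2])/r[2]
def tri(obs):
    f=lambda X:np.concatenate([proj(K,T,X)[0]-p for K,T,p in obs])
    s=least_squares(f,[.45,.1,.1]);return s.x,np.abs(s.fun).max()
E
python3 - <<'E'
from h import *
Kt,Tt,_=cam("top");Ks,Ts,_=cam("side")
ft=lambda a:np.array(a)/6+[250,165]; fs=lambda a:np.array(a)/5.4+[260,180]
loc=np.array([[.085,.145],[.085,-.145],[-.085,-.145],[-.085,.145]])
t=np.array([ft(p) for p in [(128,240),(598,92),(688,352),(210,512)]])
s=np.array([fs(p) for p in [(70,508),(155,65),(442,92),(395,548)]])
def W(v,P):
    c,q=np.cos(v[2]),np.sin(v[2]);P=np.atleast_2d(P)
    return np.c_[v[0]+c*P[:,0]-q*P[:,1],v[1]+q*P[:,0]+c*P[:,1],v[3]+0*P[:,0]]
for name,obs in dict(both=[(Kt,Tt,t),(Ks,Ts,s)],top=[(Kt,Tt,t)]).items():
    f=lambda v:np.concatenate([(proj(K,T,W(v,loc))-p).ravel() for K,T,p in obs])
    r=least_squares(f,[.45,.05,.2,.018]);print(name,r.x,np.degrees(r.x[2]),np.abs(r.fun).max())
v=r.x
def show(p,z): 
    r=W(v,[p])[0];print(p,r[:2])
show((0,-.062),0);show((0,.115),0);show((0,.082),0)
# cap bar ends
print("cap", tri([(Kt,Tt,ft((285,275))),(Ks,Ts,fs((248,240)))]))
print("knobdisc z.046", onz(Kt,Tt,ft((503,250)),.052))
E
```

```text
both [0.56559863 0.04027634 0.28776783 0.00341862] 16.487881965827714 1.0803833513190284
top [0.56575718 0.03981349 0.28723699 0.00508852] 16.457467492520145 0.7025318746025846
(0, -0.062) [ 0.58332199 -0.01964639]
(0, 0.115) [0.53317727 0.15010197]
(0, 0.082) [0.54252629 0.11845397]
cap (array([0.55227741, 0.10010296, 0.13329642]), np.float64(0.7569528315814011))
knobdisc z.046 [ 0.58190618 -0.01646559  0.052     ]
```

>>> {"name": "carry_out", "arguments": {
  "plan": [
    {"dx": 1, "dy": -0.8, "dz": -0.1, "fingers": -1},
    {"dx": 1, "dy": -0.8, "dz": -0.1, "fingers": -1},
    {"dx": 1, "dy": -0.8, "dz": -0.1, "fingers": -1},
    {"dx": 1, "dy": -0.8, "dz": -0.1, "fingers": -1},
    {"dx": 1, "dy": -0.8, "dz": -0.1, "fingers": -1},
    {"dx": 1, "dy": -0.8, "dz": -0.1, "fingers": -1},
    {"dx": 1, "dy": -0.8, "dz": -0.1, "fingers": -1},
    {"dx": 1, "dy": -0.8, "dz": -0.1, "fingers": -1},
    {"dx": 1, "dy": -0.8, "dz": -0.1, "fingers": -1},
    {"dx": 1, "dy": -0.8, "dz": -0.1, "fingers": -1},
    {"dx": 1, "dy": -0.8, "dz": -0.1, "fingers": -1},
    {"dx": 1, "dy": -0.8, "dz": -0.1, "fingers": -1}
  ]
}}

```text
validation failed for argument at $.pl...
```

>>> {"name": "carry_out", "arguments": {
  "plan": [
    {"dx": 0.35, "dy": -0.9, "dz": -0.1},
    {"dx": 0.35, "dy": -0.9, "dz": -0.1},
    {"dx": 0.35, "dy": -0.9, "dz": -0.1},
    {"dx": 0.35, "dy": -0.9, "dz": -0.1},
    {"dx": 0.35, "dy": -0.9},
    {"dx": 0.35, "dy": -0.9},
    {"dx": 0.35, "dy": -0.9},
    {"dx": 0.35, "dy": -0.9},
    {"dx": 0.35, "dy": -0.7},
    {}
  ]
}}

```text
validation failed for argument at $.pl...
```

```bash
python3 - <<'E'
from h import *
import cv2
np.set_printoptions(precision=4,suppress=True)
o=sensors.get_obs();print(o["qpos"],o["force"],o["wrist_torque"])
K,T,im=cam("wrist");np.savez("w1.npz",K=K,T=T);cv2.imwrite("pics/w1.png",im[:,:,::-1])
E
```

```text
[73.918  18.4153 -4.018  83.1378  1.2942 78.5418 -3.2616] [-0.0061  0.7818  0.4364] [-0.0119 -0.0058 -0.0437]
```

View pics/w1.png

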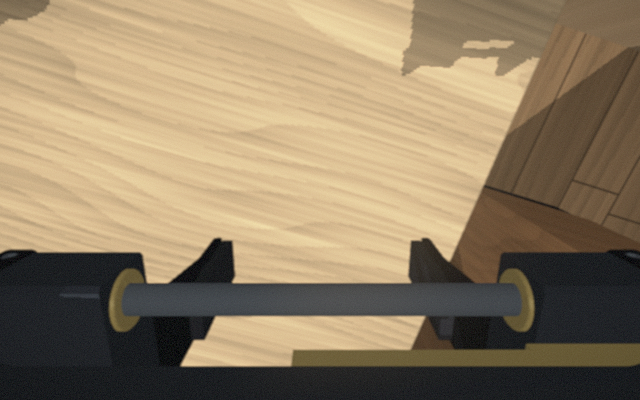

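Both calls were refused and the view is unchanged. I'll test a single row with every key written out.

>>> {"name": "carry_out", "arguments": {
  "plan": [
    {"fingers": -1, "dx": 1, "dy": -0.8, "dz": -0.1, "rx": 0, "ry": 0, "rz": 0}
  ]
}}

```text
time_s: 0.42
tool_pos: [0.2075, -0.5917, 0.204]
tool_rot: [-180.0, 0.1, 16.6]
force: [0.7, 1.2, 0.7]
grip_width: 0.0868
```

>>> {"name": "carry_out", "arguments": {
  "plan": [
    {"fingers": -1, "dx": 1, "dy": -0.8, "dz": -0.1, "rx": 0, "ry": 0, "rz": 0},
    {"fingers": -1, "dx": 1, "dy": -0.8, "dz": -0.1, "rx": 0, "ry": 0, "rz": 0},
    {"fingers": -1, "dx": 1, "dy": -0.8, "dz": -0.1, "rx": 0, "ry": 0, "rz": 0},
    {"fingers": -1, "dx": 1, "dy": -0.8, "dz": -0.1, "rx": 0, "ry": 0, "rz": 0},
    {"fingers": -1, "dx": 1, "dy": -0.8, "dz": -0.1, "rx": 0, "ry": 0, "rz": 0},
    {"fingers": -1, "dx": 1, "dy": -0.8, "dz": -0.1, "rx": 0, "ry": 0, "rz": 0},
    {"fingers": -1, "dx": 1, "dy": -0.8, "dz": -0.1, "rx": 0, "ry": 0, "rz": 0},
    {"fingers": -1, "dx": 1, "dy": -0.8, "dz": -0.1, "rx": 0, "ry": 0, "rz": 0},
    {"fingers": -1, "dx": 1, "dy": -0.8, "dz": -0.1, "rx": 0, "ry": 0, "rz": 0},
    {"fingers": -1, "dx": 1, "dy": -0.8, "dz": -0.1, "rx": 0, "ry": 0, "rz": 0},
    {"fingers": -1, "dx": 1, "dy": -0.8, "dz": -0.1, "rx": 0, "ry": 0, "rz": 0}
  ]
}}

```text
time_s: 1.8
tool_pos: [0.4502, -0.2407, 0.2382]
tool_rot: [180.0, -0.0, 16.9]
force: [-0.0, -0.1, 0.8]
grip_width: 0.0871
```

>>> {"name": "carry_out", "arguments": {
  "plan": [
    {"fingers": -1, "dx": 0.35, "dy": -0.9, "dz": -0.1, "rx": 0, "ry": 0, "rz": 0},
    {"fingers": -1, "dx": 0.35, "dy": -0.9, "dz": -0.1, "rx": 0, "ry": 0, "rz": 0},
    {"fingers": -1, "dx": 0.35, "dy": -0.9, "dz": -0.1, "rx": 0, "ry": 0, "rz": 0},
    {"fingers": -1, "dx": 0.35, "dy": -0.9, "dz": -0.1, "rx": 0, "ry": 0, "rz": 0},
    {"fingers": -1, "dx": 0.35, "dy": -0.9, "dz": 0, "rx": 0, "ry": 0, "rz": 0},
    {"fingers": -1, "dx": 0.35, "dy": -0.9, "dz": 0, "rx": 0, "ry": 0, "rz": 0},
    {"fingers": -1, "dx": 0.35, "dy": -0.9, "dz": 0, "rx": 0, "ry": 0, "rz": 0},
    {"fingers": -1, "dx": 0.35, "dy": -0.9, "dz": 0, "rx": 0, "ry": 0, "rz": 0},
    {"fingers": -1, "dx": 0.35, "dy": -0.7, "dz": 0, "rx": 0, "ry": 0, "rz": 0},
    {"fingers": -1, "dx": 0, "dy": 0, "dz": 0, "rx": 0, "ry": 0, "rz": 0}
  ]
}}

```text
time_s: 3.05
tool_pos: [0.4712, 0.0142, 0.2502]
tool_rot: [180.0, -0.0, 17.1]
force: [-0.6, 0.2, 0.3]
grip_width: 0.0868
```

```bash
python3 - <<'E'
from h import *
import cv2
np.set_printoptions(precision=4,suppress=True)
o=sensors.get_obs();print(o["qpos"],o["force"],o["wrist_torque"])
K,T,im=cam("wrist");np.savez("w1.npz",K=K,T=T);cv2.imwrite("pics/w1b.png",im[:,:,::-1])
E
```

```text
[ 36.5495  -4.1344 -39.0094 101.8669  -2.6265  81.3303 -74.8757] [-0.6481  0.1708  0.3265] [-0.0391 -0.0011  0.0287]
```

View pics/w1b.png

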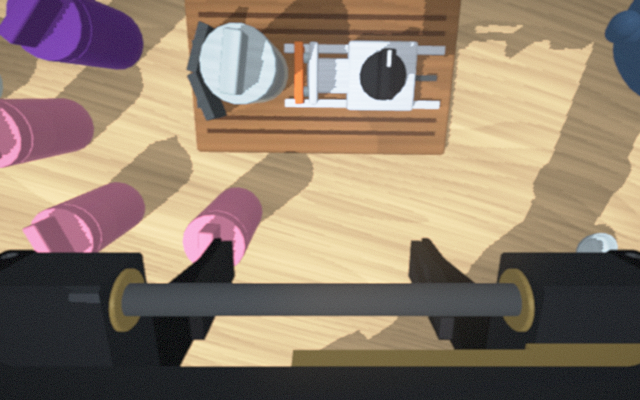

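The wrist view shows the tray at the top centre: canister cap bar (236,62), jaw (299,72), knob bar (383,75) with its white mark (389,58), V stop (205,80). J7 is at -75°, and clockwise lowers it. I'll take a second view from further along x, then flip the tool 180° to get a full clockwise range.

>>> {"name": "carry_out", "arguments": {
  "plan": [
    {"fingers": -1, "dx": 0.8, "dy": -0.5, "dz": 0, "rx": 0, "ry": 0, "rz": 0},
    {"fingers": -1, "dx": 0.8, "dy": -0.5, "dz": 0, "rx": 0, "ry": 0, "rz": 0},
    {"fingers": -1, "dx": 0, "dy": 0, "dz": 0, "rx": 0, "ry": 0, "rz": 0},
    {"fingers": -1, "dx": 0, "dy": 0, "dz": 0, "rx": 0, "ry": 0, "rz": 0}
  ]
}}

```text
time_s: 3.6
tool_pos: [0.508, 0.0532, 0.2496]
tool_rot: [180.0, 0.1, 16.8]
force: [-0.5, 0.7, -0.5]
grip_width: 0.0869
```

```bash
python3 - <<'E'
from h import *
import cv2
K,T,im=cam("wrist");np.savez("w2.npz",K=K,T=T);cv2.imwrite("pics/w2.png",im[:,:,::-1])
a=cv2.imread("pics/w1b.png")[0:160,180:470];cv2.imwrite("pics/w1c.png",cv2.resize(a,None,fx=2.7,fy=2.7,interpolation=3))
b=im[40:230,150:470,::-1];cv2.imwrite("pics/w2c.png",cv2.resize(b,None,fx=2.5,fy=2.5,interpolation=3))
E
```

```text
(no output)
```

View pics/w1c.png

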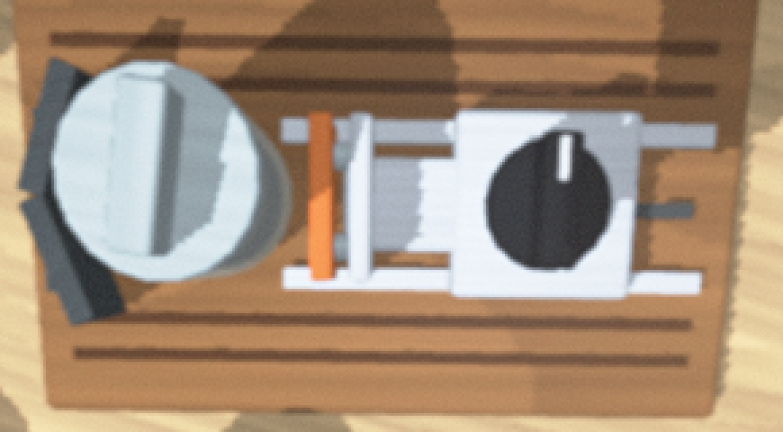

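View pics/w2c.png

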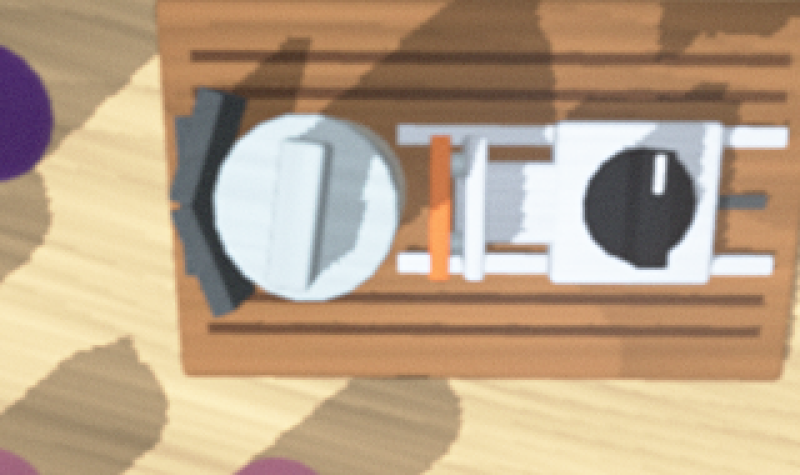

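```bash
python3 - <<'E'
from h import *
np.set_printoptions(precision=4,suppress=True)
a=np.load("w1.npz");b=np.load("w2.npz");Kt,Tt,_=cam("top");Ks,Ts,_=cam("side")
f1=lambda p:np.array(p)/2.7+[180,0];f2=lambda p:np.array(p)/2.5+[150,40]
A=[(125,75),(165,80),(152,254),(108,250)];B=[(283,137),(327,143),(313,292),(268,287)]
P=[tri([(a["K"],a["T"],f1(p)),(b["K"],b["T"],f2(q))]) for p,q in zip(A,B)]
for p in P:print("cap",p)
c=np.mean([p[0] for p in P],0);d=(P[0][0]+P[1][0]-P[2][0]-P[3][0])/2
print("cap ctr top",c,"len",np.linalg.norm(d[:2]),"dir",np.degrees(np.arctan2(d[1],d[0])))
for zz in (.15,.153): 
    q=np.array([onz(b["K"],b["T"],f2(p),zz) for p in B]);d=(q[0]+q[1]-q[2]-q[3])/2
    q1=np.array([onz(a["K"],a["T"],f1(p),zz) for p in A])
    print(zz,q.mean(0),q1.mean(0),np.linalg.norm(d),np.degrees(np.arctan2(d[1],d[0])))
for n,p,q in [("markout",(565,137),(660,154)),("markin",(565,182),(657,194)),("deck+y",(48,408),(185,374)),("deck-y",(718,415),(782,378)),
   ("jawtopA",(322,113),(440,136)),("jawtopB",(320,279),(440,279))]:
    X=tri([(a["K"],a["T"],f1(p)),(b["K"],b["T"],f2(q))]);print(n,X)
for n,p,q in [("knobdisc",(548,200),(640,207))]:
    print(onz(a["K"],a["T"],f1(p),.052),onz(b["K"],b["T"],f2(q),.052))
for p in [(185,374),(782,378)]: print("deck@.018",onz(b["K"],b["T"],f2(p),.018))
for p in [(565,160)]: print("mark@.078",onz(a["K"],a["T"],f1(p),.078),onz(b["K"],b["T"],f2((658.5,174)),.078))
E
```

```text
cap (array([0.5695, 0.1184, 0.1452]), np.float64(0.5794512924449577))
cap (array([0.5713, 0.1047, 0.1544]), np.float64(0.6187705577575571))
cap (array([0.5276, 0.097 , 0.1587]), np.float64(0.5123096049426294))
cap (array([0.5241, 0.1111, 0.1512]), np.float64(0.26256367334292463))
cap ctr top [0.5481 0.1078 0.1524] len 0.04513763128141159 dir 9.560350998914734
0.15 [0.5477 0.1079 0.15  ] [0.5479 0.1083 0.15  ] 0.045992029576752295 8.788249426022604
0.153 [0.5481 0.1076 0.153 ] [0.5479 0.1076 0.153 ] 0.04550331783029926 8.788249426022597
markout (array([ 0.6016, -0.0116,  0.0736]), np.float64(0.15366635793157002))
markin (array([ 0.5875, -0.0162,  0.0739]), np.float64(0.37089694913436233))
deck+y (array([0.4426, 0.157 , 0.0144]), np.float64(0.314110449407508))
deck-y (array([ 0.5241, -0.1233,  0.0092]), np.float64(0.6864453358226115))
jawtopA (array([0.584 , 0.0713, 0.0727]), np.float64(0.49145816695062194))
jawtopB (array([0.5315, 0.0559, 0.0782]), np.float64(0.12238716064189248))
[ 0.5826 -0.0159  0.052 ] [ 0.5806 -0.0167  0.052 ]
deck@.018 [0.4441 0.1559 0.018 ]
deck@.018 [ 0.5247 -0.1185  0.018 ]
mark@.078 [ 0.594  -0.0134  0.078 ] [ 0.5944 -0.0128  0.078 ]
```

Measured: knob (0.582, -0.0165), cap bar centre (0.548, 0.1077) with top at 0.152 (expected 0.153) and its direction 8.8°. Tray yaw is about 16.5°, and the canister sits at tray y ≈ 68 mm, x ≈ +1 mm. All of this fits the text.

>>> {"name": "carry_out", "arguments": {
  "plan": [
    {"fingers": -0.2, "dx": 0.56, "dy": 0.98, "dz": 0, "rx": 0, "ry": 0, "rz": 0},
    {"fingers": -0.2, "dx": 0.56, "dy": 0.98, "dz": 0, "rx": 0, "ry": 0, "rz": 0},
    {"fingers": -0.2, "dx": 0.57, "dy": 0.98, "dz": 0, "rx": 0, "ry": 0, "rz": 0},
    {"fingers": -0.2, "dx": 0, "dy": 0, "dz": 0, "rx": 0, "ry": 0, "rz": -1},
    {"fingers": -0.2, "dx": 0, "dy": 0, "dz": 0, "rx": 0, "ry": 0, "rz": -1},
    {"fingers": -0.2, "dx": 0, "dy": 0, "dz": 0, "rx": 0, "ry": 0, "rz": -1},
    {"fingers": -0.2, "dx": 0, "dy": 0, "dz": 0, "rx": 0, "ry": 0, "rz": -1},
    {"fingers": -0.2, "dx": 0, "dy": 0, "dz": 0, "rx": 0, "ry": 0, "rz": -1},
    {"fingers": -0.2, "dx": 0, "dy": 0, "dz": 0, "rx": 0, "ry": 0, "rz": -1},
    {"fingers": -0.2, "dx": 0, "dy": 0, "dz": 0, "rx": 0, "ry": 0, "rz": -1},
    {"fingers": -0.2, "dx": 0, "dy": 0, "dz": 0, "rx": 0, "ry": 0, "rz": -1},
    {"fingers": -0.2, "dx": 0, "dy": 0, "dz": 0, "rx": 0, "ry": 0, "rz": -1}
  ]
}}

```text
time_s: 5.25
tool_pos: [0.5822, -0.0156, 0.25]
tool_rot: [-180.0, 0.1, 107.1]
force: [-0.5, 0.4, 0.4]
grip_width: 0.0523
```

>>> {"name": "carry_out", "arguments": {
  "plan": [
    {"fingers": -0.2, "dx": 0, "dy": 0, "dz": 0, "rx": 0, "ry": 0, "rz": -1},
    {"fingers": -0.2, "dx": 0, "dy": 0, "dz": 0, "rx": 0, "ry": 0, "rz": -1},
    {"fingers": -0.2, "dx": 0, "dy": 0, "dz": 0, "rx": 0, "ry": 0, "rz": -1},
    {"fingers": -0.2, "dx": 0, "dy": 0, "dz": 0, "rx": 0, "ry": 0, "rz": -1},
    {"fingers": -0.2, "dx": 0, "dy": 0, "dz": 0, "rx": 0, "ry": 0, "rz": -1},
    {"fingers": -0.2, "dx": 0, "dy": 0, "dz": 0, "rx": 0, "ry": 0, "rz": -1},
    {"fingers": -0.2, "dx": 0, "dy": 0, "dz": 0, "rx": 0, "ry": 0, "rz": -1},
    {"fingers": -0.2, "dx": 0, "dy": 0, "dz": 0, "rx": 0, "ry": 0, "rz": -1},
    {"fingers": -0.2, "dx": 0, "dy": 0, "dz": 0, "rx": 0, "ry": 0, "rz": -1},
    {"fingers": -0.2, "dx": 0, "dy": 0, "dz": 0, "rx": 0, "ry": 0, "rz": 0},
    {"fingers": -0.2, "dx": 0, "dy": 0, "dz": 0, "rx": 0, "ry": 0, "rz": 0}
  ]
}}

```text
time_s: 6.62
tool_pos: [0.5824, -0.0151, 0.2499]
tool_rot: [-180.0, -0.0, -163.3]
force: [-0.6, 1.0, 0.3]
grip_width: 0.0523
```

```bash
python3 - <<'E'
from h import *
import cv2
np.set_printoptions(precision=4,suppress=True)
o=sensors.get_obs();print(o["qpos"],o["tool_pos"],o["tool_rot"],o["force"],o["wrist_torque"])
K,T,im=cam("wrist");np.savez("w3.npz",K=K,T=T);cv2.imwrite("pics/w3.png",im[:,:,::-1])
for p in [(.582,-.0165,.078),(.582,-.0165,.052)]: print(proj(K,T,p))
E
```

```text
[ 52.5478  20.4261 -67.4008  87.2067  18.9033  84.9538  91.4506] [ 0.5824 -0.0151  0.2499] [-179.9699   -0.0196 -163.3153] [-0.5729  1.0123  0.2588] [ 0.0566 -0.1376  0.0297]
[[319.5889 174.5952]]
[[319.6935 169.478 ]]
```

View pics/w3.png

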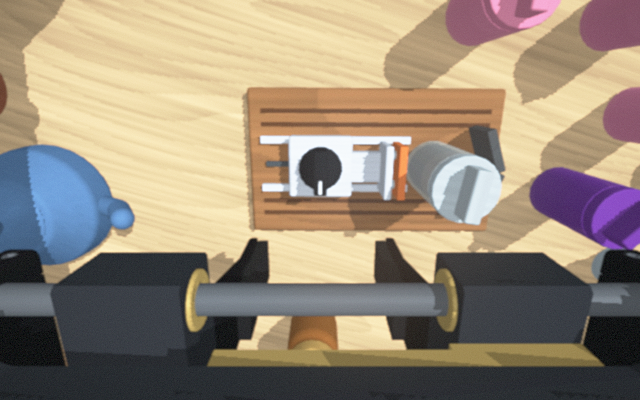

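The knob is at (320,169), close to its projected position (319.6, 169–175). Next is the descent to TCP z = 0.061 and a gentle close.

>>> {"name": "carry_out", "arguments": {
  "plan": [
    {"fingers": -0.2, "dx": 0.03, "dy": -0.04, "dz": 1, "rx": 0, "ry": 0, "rz": 0},
    {"fingers": -0.2, "dx": 0, "dy": 0, "dz": 1, "rx": 0, "ry": 0, "rz": 0},
    {"fingers": -0.2, "dx": 0, "dy": 0, "dz": 1, "rx": 0, "ry": 0, "rz": 0},
    {"fingers": -0.2, "dx": 0, "dy": 0, "dz": 1, "rx": 0, "ry": 0, "rz": 0},
    {"fingers": -0.2, "dx": 0, "dy": 0, "dz": 1, "rx": 0, "ry": 0, "rz": 0},
    {"fingers": -0.2, "dx": 0, "dy": 0, "dz": 0.7, "rx": 0, "ry": 0, "rz": 0},
    {"fingers": -0.2, "dx": 0, "dy": 0, "dz": 0, "rx": 0, "ry": 0, "rz": 0}
  ]
}}

```text
time_s: 7.55
tool_pos: [0.581, -0.0161, 0.0777]
tool_rot: [180.0, -0.1, -163.1]
force: [-0.8, 0.3, -0.5]
grip_width: 0.0522
```

```bash
python3 - <<'E'
from h import *
import cv2
np.set_printoptions(precision=4,suppress=True)
o=sensors.get_obs();print(o["qpos"],o["tool_pos"],o["tool_rot"],o["force"],o["wrist_torque"])
K,T,im=cam("wrist");cv2.imwrite("pics/w4.png",im[:,:,::-1])
E
```

```text
[ 48.4819  28.2062 -61.8754  99.9045  26.6092  68.3575  86.0462] [ 0.581  -0.0161  0.0777] [ 179.9512   -0.1423 -163.1382] [-0.8347  0.2561 -0.453 ] [ 0.0877 -0.1353 -0.0644]
```

View pics/w4.png

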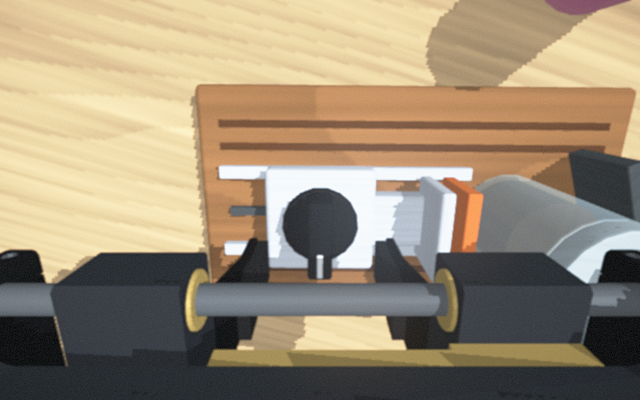

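```bash
python3 - <<'E'
from h import *
K,T,im=cam("wrist")
c=np.array([.582,-.0165]);u=np.array([.959,.284])
for s in (-.023,.023):
  for z in (.078,.065,.052): print(s,z,proj(K,T,[*(c+s*u),z]))
print(proj(K,T,sensors.get_obs()["tool_pos"]))
E
```

```text
-0.023 0.078 [[319.56549557 201.52362581]]
-0.023 0.065 [[319.6481254  195.03275247]]
-0.023 0.052 [[319.72124643 189.28883053]]
0.023 0.078 [[319.16131543 278.58671259]]
0.023 0.065 [[319.26220817 268.06011231]]
0.023 0.052 [[319.35214666 258.67641892]]
[[320.22686321 243.999797  ]]
```

>>> {"name": "carry_out", "arguments": {
  "plan": [
    {"fingers": -0.2, "dx": 0, "dy": 0, "dz": 0.55, "rx": 0, "ry": 0, "rz": 0},
    {"fingers": -0.2, "dx": 0, "dy": 0, "dz": 0, "rx": 0, "ry": 0, "rz": 0}
  ]
}}

```text
time_s: 7.9
tool_pos: [0.5812, -0.0162, 0.0614]
tool_rot: [180.0, -0.1, -163.1]
force: [-0.3, -0.3, 0.6]
grip_width: 0.052
```

>>> {"name": "carry_out", "arguments": {
  "plan": [
    {"fingers": 1, "dx": 0, "dy": 0, "dz": 0, "rx": 0, "ry": 0, "rz": 0},
    {"fingers": 1, "dx": 0, "dy": 0, "dz": 0, "rx": 0, "ry": 0, "rz": 0},
    {"fingers": 1, "dx": 0, "dy": 0, "dz": 0, "rx": 0, "ry": 0, "rz": 0},
    {"fingers": 1, "dx": 0, "dy": 0, "dz": 0, "rx": 0, "ry": 0, "rz": 0}
  ],
  "force": 50
}}

```text
time_s: 8.4
tool_pos: [0.5821, -0.016, 0.0626]
tool_rot: [-180.0, 0.0, -163.1]
force: [-0.2, -0.1, -0.0]
grip_width: 0.0199
```

```bash
python3 - <<'E'
from h import *
np.set_printoptions(precision=4,suppress=True)
o=sensors.get_obs();print(o["qpos"],o["tool_pos"],o["tool_rot"],o["force"],o["wrist_torque"],o["grip_width"])
# per-10deg-row follow shifts: world step 2.094mm along tray +y; tool axes at row start
t=np.radians(16.5);d=np.array([-np.sin(t),np.cos(t)])
yaw=-163.2
print([ (round(float(s@d)*2.094/30,3)) for s in [np.array([np.cos(np.radians(yaw)),np.sin(np.radians(yaw))]),np.array([np.sin(np.radians(yaw)),-np.cos(np.radians(yaw))])]])
for k in range(20):
    y=np.radians(yaw-10*k-5) 
    x=np.array([np.cos(y),np.sin(y)]);yy=np.array([np.sin(y),-np.cos(y)])
    print(k,round(float(x@d)*2.094/30,3),round(float(yy@d)*2.094/30,3))
E
```

```text
[ 47.8362  29.1489 -61.1309 100.6871  27.6536  66.8479  85.3528] [ 0.5821 -0.016   0.0626] [-179.9864    0.0089 -163.1106] [-0.1758 -0.0996 -0.0494] [ 0.1201 -0.095   0.0136] 0.019861187702766715
[-0.0, 0.07]
0 0.006 0.07
1 0.018 0.068
2 0.029 0.063
3 0.04 0.057
4 0.049 0.05
5 0.057 0.04
6 0.063 0.03
7 0.067 0.018
8 0.07 0.006
9 0.07 -0.006
10 0.068 -0.018
11 0.063 -0.029
12 0.057 -0.04
13 0.05 -0.049
14 0.04 -0.057
15 0.03 -0.063
16 0.018 -0.067
17 0.006 -0.07
18 -0.006 -0.07
19 -0.018 -0.068
```

>>> {"name": "carry_out", "arguments": {
  "plan": [
    {"fingers": 1, "dx": 0, "dy": 0, "dz": 0, "rx": 0, "ry": 0, "rz": 0},
    {"fingers": 1, "dx": 0, "dy": 0, "dz": 0, "rx": 0, "ry": 0, "rz": 0},
    {"fingers": 1, "dx": 0, "dy": 0, "dz": 0, "rx": 0, "ry": 0, "rz": 0}
  ]
}}

```text
time_s: 8.78
tool_pos: [0.582, -0.016, 0.0624]
tool_rot: [-180.0, -0.0, -163.1]
force: [0.9, 0.7, 0.5]
grip_width: 0.0011
```

```bash
cat > st.py <<'E'
from h import *
np.set_printoptions(precision=3,suppress=True)
o=sensors.get_obs();print("t",round(o["time_s"],2),"q",o["qpos"],"p",o["tool_pos"]*1000,"r",o["tool_rot"],"F",o["force"],"M",o["wrist_torque"],"w",o["grip_width"])
E
python3 st.py
```

```text
t 8.78 q [ 47.833  29.159 -61.126 100.697  27.653  66.846  85.354] p [582.003 -16.011  62.42 ] r [-179.996   -0.004 -163.107] F [0.884 0.699 0.484] M [ 0.109 -0.143  0.052] w 0.0010726901895465018
```

The fingers shut to 1 mm, so they hold nothing. I'll look before anything else.

```bash
python3 - <<'E'
from h import *
import cv2
K,T,im=cam("wrist");cv2.imwrite("pics/w5.png",im[:,:,::-1])
_,_,s=cam("side");cv2.imwrite("pics/s5.png",cv2.resize(s[140:300,240:400,::-1],None,fx=3.7,fy=3.7,interpolation=3))
_,_,s=cam("top");cv2.imwrite("pics/t5.png",cv2.resize(s[150:270,250:400,::-1],None,fx=4.5,fy=4.5,interpolation=3))
E
```

```text
(no output)
```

View pics/w5.png

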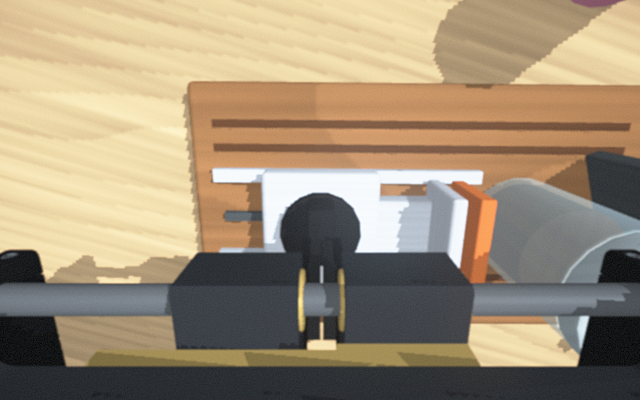

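View pics/s5.png

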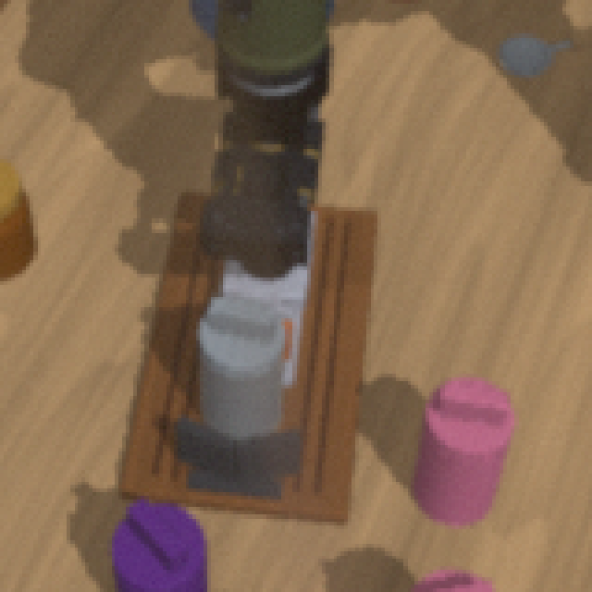

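View pics/t5.png

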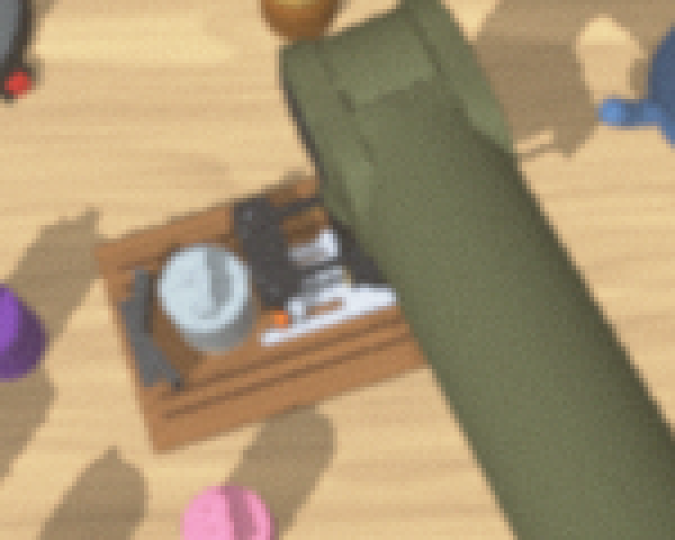

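```bash
python3 - <<'E'
from h import *
import cv2
a=cv2.imread("pics/w5.png")[170:360,230:410];a=np.clip(255*(a/255.)**.45,0,255).astype('uint8');
b=cv2.imread("pics/w4.png")[170:360,230:410];b=np.clip(255*(b/255.)**.45,0,255).astype('uint8')
cv2.imwrite("pics/w5g.png",cv2.resize(np.hstack([b,a]),None,fx=2.2,fy=2.2,interpolation=3))
K,T,_=cam("wrist")
c=np.array([.582,-.0165]);u=np.array([.959,.284])
for s in (-.023,.023):
  for z in (.078,.052): print(s,z,proj(K,T,[*(c+s*u),z]))
print(proj(K,T,sensors.get_obs()["tool_pos"]))
E
python3 st.py
```

```text
-0.023 0.078 [[319.66671383 211.17111502]]
-0.023 0.052 [[319.83817491 196.75751767]]
0.023 0.078 [[319.18988269 294.03175563]]
0.023 0.052 [[319.40652899 270.83132961]]
[[320.43051738 242.27905638]]
t 8.97 q [ 47.83   29.16  -61.125 100.697  27.653  66.844  85.352] p [582.003 -15.988  62.4  ] r [-179.998   -0.004 -163.107] F [ 0.115  0.4   -0.504] M [ 0.122 -0.128  0.05 ] w 0.0004856398888587062
```

View pics/w5g.png

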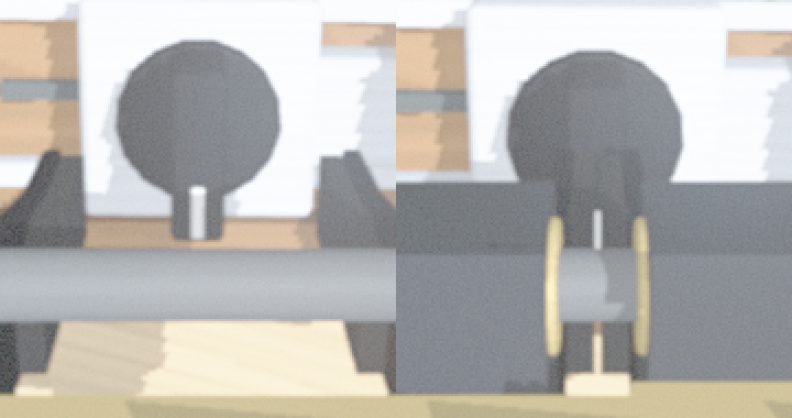

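The fingers closed over the top of the bar: the mark is visible through the closed gap. I'll recheck the bar height using the flipped views as well.

```bash
python3 - <<'E'
from h import *
import cv2
np.set_printoptions(precision=4,suppress=True)
a=np.load("w1.npz");b=np.load("w2.npz");c=np.load("w3.npz")
d=imaging.read_camera("wrist")
W=np.eye(4);W[:3,:3]=Rn.from_euler('xyz',[179.9512,-.1423,-163.1382],degrees=True).as_matrix();W[:3,3]=[.581,-.0161,.0777]
T4=np.linalg.inv(W@d["tool_from_camera"])
np.savez("w4.npz",K=d["mtx"],T=T4)
im=cv2.imread("pics/w3.png")[130:210,270:360];im=np.clip(255*(im/255.)**.5,0,255).astype('uint8');cv2.imwrite("pics/w3g.png",cv2.resize(im,None,fx=7,fy=7,interpolation=3))
K=a["K"]
o=[(K,a["T"],(389.3,50.7)),(K,b["T"],(414,101.6)),(K,c["T"],(320,194.)),(K,T4,(319.5,279))]
for s in ([0,1,2,3],[0,3],[1,3],[1,2],[2,3]): print(s,tri([o[i] for i in s]))
# depth of mark end at z=.078 vs width
for z in (.07,.078):
  P=np.array([.604,-.010,z]);print("depth",(T4[:3,:3]@P+T4[:3,3])[2], "14mm ->px",357.87*.014/(T4[:3,:3]@P+T4[:3,3])[2])
E
```

```text
[0, 1, 2, 3] (array([ 0.601 , -0.0104,  0.0806]), np.float64(0.6238420066030272))
[0, 3] (array([ 0.6004, -0.0106,  0.0819]), np.float64(0.30966150932141545))
[1, 3] (array([ 0.6015, -0.0103,  0.0799]), np.float64(0.20539237035177393))
[1, 2] (array([ 0.6014, -0.0104,  0.0786]), np.float64(0.1266418173411239))
[2, 3] (array([ 0.6003, -0.0107,  0.0824]), np.float64(0.13936004159938875))
depth 0.21148434924371404 14mm ->px 23.690547399449787
depth 0.20380485909594542 14mm ->px 24.58322152977399
```

View pics/w3g.png

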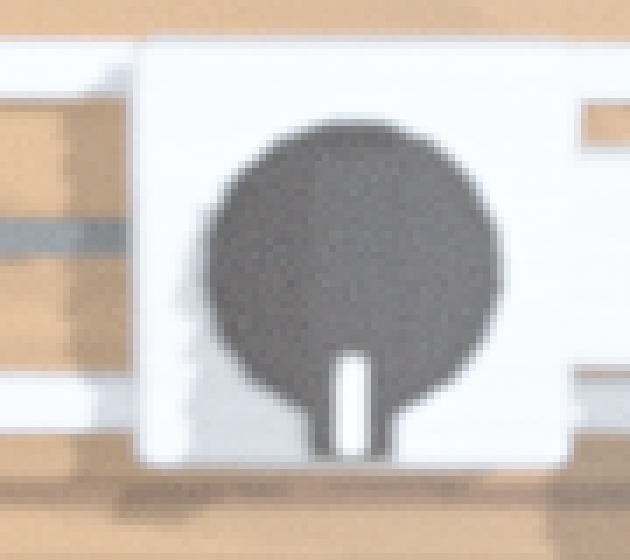

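The bar top is at about 0.079, so the fingertips are recessed and only the pads near the grasp point close. I need to go lower, around TCP z 0.054. That would put the gripper body at cap height, and the body would clip the cap at turn angles of 10–30°. So I'll pre-turn the gripper about 38° clockwise and let the squeeze align the knob.

>>> {"name": "carry_out", "arguments": {
  "plan": [
    {"fingers": -0.5, "dx": 0, "dy": 0, "dz": 0, "rx": 0, "ry": 0, "rz": 0},
    {"fingers": -0.5, "dx": 0, "dy": 0, "dz": 0, "rx": 0, "ry": 0, "rz": 0},
    {"fingers": -0.5, "dx": 0, "dy": 0.1, "dz": 0, "rx": 0, "ry": 0, "rz": 0},
    {"fingers": -0.5, "dx": 0, "dy": 0.1, "dz": 0, "rx": 0, "ry": 0, "rz": 0},
    {"fingers": -0.5, "dx": 0, "dy": 0, "dz": 0, "rx": 0, "ry": 0, "rz": 0.95},
    {"fingers": -0.5, "dx": 0, "dy": 0, "dz": 0, "rx": 0, "ry": 0, "rz": 0.95},
    {"fingers": -0.5, "dx": 0, "dy": 0, "dz": 0, "rx": 0, "ry": 0, "rz": 0.95},
    {"fingers": -0.5, "dx": 0, "dy": 0, "dz": 0, "rx": 0, "ry": 0, "rz": 0.95},
    {"fingers": -0.5, "dx": 0, "dy": 0, "dz": 0.15, "rx": 0, "ry": 0, "rz": 0},
    {"fingers": -0.5, "dx": 0, "dy": 0, "dz": 0, "rx": 0, "ry": 0, "rz": 0}
  ]
}}

```text
time_s: 10.28
tool_pos: [0.5798, -0.0101, 0.0574]
tool_rot: [-180.0, -0.0, 159.1]
force: [-0.2, 0.1, -0.1]
grip_width: 0.0653
```

```bash
python3 st.py; python3 - <<'E'
from h import *
import cv2
K,T,im=cam("wrist");im=np.clip(255*(im/255.)**.5,0,255).astype('uint8');cv2.imwrite("pics/w6.png",im[:,:,::-1])
E
```

```text
t 10.28 q [ 42.156  25.643 -53.427 101.363  22.634  64.555  50.504] p [579.832 -10.128  57.408] r [-179.977   -0.045  159.069] F [-0.239  0.082 -0.099] M [ 0.085 -0.117 -0.038] w 0.06526230696300162
```

View pics/w6.png

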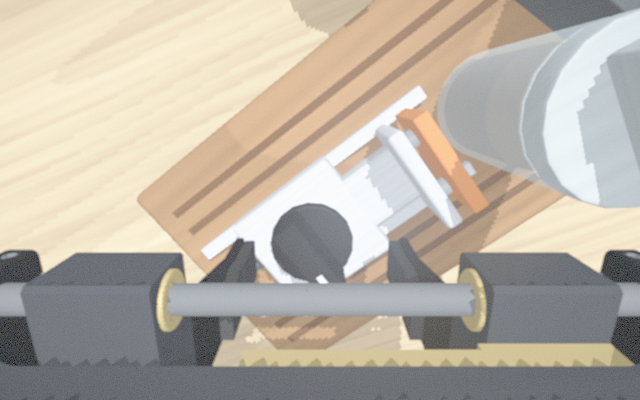

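The view is clear: the disc is at (312,242) between the open fingers, and the canister is off to the right of the body. Lower a little more and squeeze.

>>> {"name": "carry_out", "arguments": {
  "plan": [
    {"fingers": -0.5, "dx": 0, "dy": 0, "dz": 0.12, "rx": 0, "ry": 0, "rz": 0},
    {"fingers": 1, "dx": 0, "dy": 0, "dz": 0, "rx": 0, "ry": 0, "rz": 0},
    {"fingers": 1, "dx": 0, "dy": 0, "dz": 0, "rx": 0, "ry": 0, "rz": 0},
    {"fingers": 1, "dx": 0, "dy": 0, "dz": 0, "rx": 0, "ry": 0, "rz": 0},
    {"fingers": 1, "dx": 0, "dy": 0, "dz": 0, "rx": 0, "ry": 0, "rz": 0},
    {"fingers": 1, "dx": 0, "dy": 0, "dz": 0, "rx": 0, "ry": 0, "rz": 0}
  ],
  "force": 30
}}

```text
time_s: 11.08
tool_pos: [0.5787, -0.0153, 0.0536]
tool_rot: [-179.6, -0.1, 158.7]
force: [-1.9, -3.6, 0.8]
grip_width: 0.0235
```

```bash
python3 st.py
```

```text
t 11.07 q [ 42.116  25.824 -53.052 101.535  23.064  64.454  50.226] p [578.65  -15.268  53.629] r [-179.577   -0.087  158.74 ] F [-1.941 -3.635  0.785] M [-0.729  0.224  0.203] w 0.0235477150518133
```

>>> {"name": "carry_out", "arguments": {
  "plan": [
    {"fingers": 1, "dx": 0, "dy": 0, "dz": 0, "rx": 0, "ry": 0, "rz": 0},
    {"fingers": 1, "dx": 0, "dy": 0, "dz": 0, "rx": 0, "ry": 0, "rz": 0},
    {"fingers": 1, "dx": 0, "dy": 0, "dz": 0, "rx": 0, "ry": 0, "rz": 0}
  ],
  "force": 50
}}

```text
time_s: 11.45
tool_pos: [0.5795, -0.0105, 0.0537]
tool_rot: [-179.9, -0.1, 158.9]
force: [-1.9, -1.9, -3.8]
grip_width: 0.0135
```

```bash
python3 st.py; python3 - <<'E'
from h import *
import cv2
K,T,im=cam("wrist");im=np.clip(255*(im/255.)**.5,0,255).astype('uint8');cv2.imwrite("pics/w7.png",im[:,:,::-1])
E
```

```text
t 11.45 q [ 42.015  25.869 -53.238 101.546  22.853  64.25   50.208] p [579.523 -10.545  53.75 ] r [-179.94    -0.074  158.901] F [-1.882 -1.938 -3.84 ] M [-0.503  0.273  0.124] w 0.013520437269622881
```

View pics/w7.png

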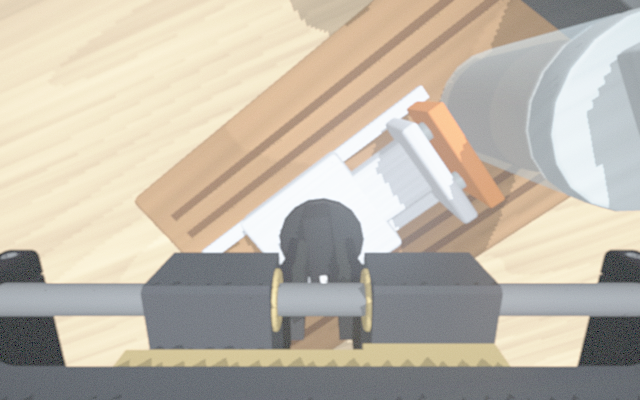

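The bar is gripped at 13.5 mm width and aligned at about 37.6° of knob turn, and the carriage has advanced. The jaw at (455,150) is close to the canister. I'll turn on in small rows, following the carriage.

>>> {"name": "carry_out", "arguments": {
  "plan": [
    {"fingers": 1, "dx": 0.025, "dy": 0.025, "dz": 0, "rx": 0, "ry": 0, "rz": 0.5},
    {"fingers": 1, "dx": 0.027, "dy": 0.0225, "dz": 0, "rx": 0, "ry": 0, "rz": 0.5},
    {"fingers": 1, "dx": 0.0285, "dy": 0.02, "dz": 0, "rx": 0, "ry": 0, "rz": 0.5},
    {"fingers": 1, "dx": 0.03, "dy": 0.0175, "dz": 0, "rx": 0, "ry": 0, "rz": 0.5}
  ]
}}

```text
time_s: 12.0
tool_pos: [0.5784, -0.0063, 0.0538]
tool_rot: [-180.0, -0.0, 138.7]
force: [-0.5, -1.4, -6.0]
grip_width: 0.0132
```

```bash
cat >> st.py <<'E'
th=(196.5-o["tool_rot"][2])%360;t=np.radians(16.5);p=o["tool_pos"][:2]-[.582,-.0165]
u=np.array([np.cos(t),np.sin(t)]);v=np.array([-np.sin(t),np.cos(t)])
print("theta",th,"expected fwd mm",12*np.radians(th),"tcp tray dx,dy mm",1000*p@u,1000*p@v,"F tray",o["force"][:2]@u,o["force"][:2]@v)
E
python3 st.py
```

```text
t 12.0 q [ 38.965  24.171 -49.449 101.865  20.353  63.391  31.439] p [578.399  -6.308  53.787] r [-179.995   -0.016  138.75 ] F [-0.501 -1.431 -5.961] M [-0.381 -0.073  0.207] w 0.013245463418492715
theta 57.75025877383291 expected fwd mm 12.095185913785532 tcp tray dx,dy mm -0.5577500115782037 10.794957289036445 F tray -0.887166675529698 -1.2294723437441377
```

>>> {"name": "carry_out", "arguments": {
  "plan": [
    {"fingers": 1, "dx": 0.0315, "dy": 0.015, "dz": 0, "rx": 0, "ry": 0, "rz": 0.5},
    {"fingers": 1, "dx": 0.0325, "dy": 0.012, "dz": 0, "rx": 0, "ry": 0, "rz": 0.5},
    {"fingers": 1, "dx": 0.0335, "dy": 0.009, "dz": 0, "rx": 0, "ry": 0, "rz": 0.5},
    {"fingers": 1, "dx": 0.0345, "dy": 0.006, "dz": 0, "rx": 0, "ry": 0, "rz": 0.5}
  ]
}}

```text
time_s: 12.5
tool_pos: [0.5774, -0.0022, 0.0538]
tool_rot: [179.9, 0.0, 118.8]
force: [1.8, -0.7, -6.9]
grip_width: 0.0129
```

```bash
python3 st.py
```

```text
t 12.5 q [ 35.918  22.738 -45.816 102.174  18.153  62.683  12.649] p [577.363  -2.236  53.809] r [179.93    0.004 118.767] F [ 1.823 -0.666 -6.902] M [-0.319 -0.481  0.174] w 0.012916313679891094
theta 77.73256876295444 expected fwd mm 16.28027113135741 tcp tray dx,dy mm -0.39509483661433054 14.993263261643694 F tray 1.558510673440732 -1.1557897058476436
```

>>> {"name": "carry_out", "arguments": {
  "plan": [
    {"fingers": 1, "dx": 0.035, "dy": 0.003, "dz": 0, "rx": 0, "ry": 0, "rz": 0.5},
    {"fingers": 1, "dx": 0.035, "dy": 0, "dz": 0, "rx": 0, "ry": 0, "rz": 0.4}
  ]
}}

```text
time_s: 12.75
tool_pos: [0.5769, -0.0004, 0.0538]
tool_rot: [179.9, 0.0, 109.8]
force: [2.8, -1.9, -7.1]
grip_width: 0.0136
```

```bash
python3 st.py|tail -3
```

```text
t 12.75 q [ 34.546  22.15  -44.229 102.326  17.249  62.392   4.14 ] p [576.877  -0.39   53.828] r [179.887   0.011 109.788] F [ 2.758 -1.937 -7.103] M [-0.431 -0.655  0.216] w 0.013550927241566382
theta 86.71161567814782 expected fwd mm 18.16083831969138 tcp tray dx,dy mm -0.336719235506825 16.90168539936587 F tray 2.094171081569947 -2.640718919117797
```

>>> {"name": "carry_out", "arguments": {
  "plan": [
    {"fingers": 1, "dx": 0.033, "dy": -0.003, "dz": 0, "rx": 0, "ry": 0, "rz": 0.4}
  ]
}}

```text
time_s: 12.88
tool_pos: [0.5767, 0.0005, 0.0538]
tool_rot: [179.9, 0.0, 105.8]
force: [2.8, -2.5, -7.8]
grip_width: 0.0128
```

```bash
python3 st.py|tail -3; python3 - <<'E'
from h import *
import cv2
_,_,s=cam("side");cv2.imwrite("pics/s8.png",cv2.resize(s[170:290,260:380,::-1],None,fx=5,fy=5,interpolation=3))
K,T,im=cam("wrist");im=np.clip(255*(im/255.)**.5,0,255).astype('uint8');cv2.imwrite("pics/w8.png",im[:,:,::-1])
E
```

```text
t 12.88 q [ 33.941  21.902 -43.538 102.393  16.863  62.265   0.345] p [576.687   0.46   53.837] r [179.862   0.009 105.797] F [ 2.835 -2.484 -7.834] M [-0.389 -0.76   0.121] w 0.012796047458088466
theta 90.7028152206041 expected fwd mm 18.99675319713082 tcp tray dx,dy mm -0.27742356917183597 17.770553094868287 F tray 2.012524197086501 -3.187331849880994
```

View pics/s8.png

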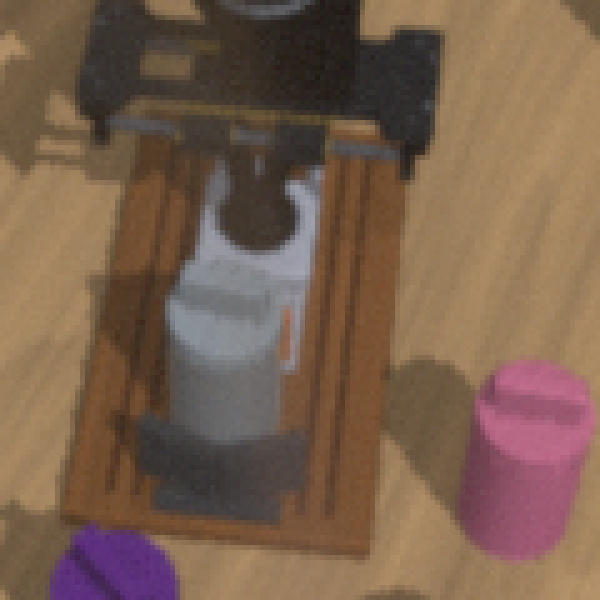

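View pics/w8.png

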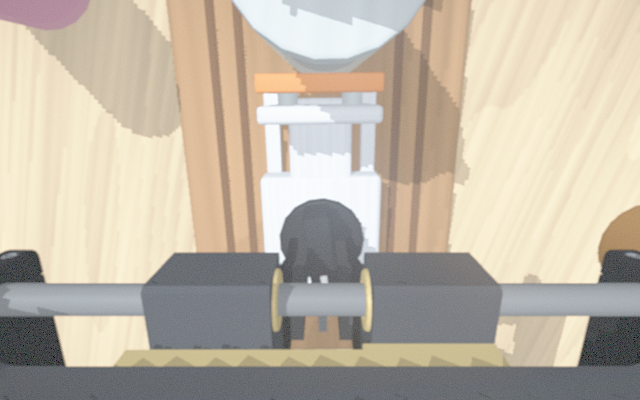

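>>> {"name": "carry_out", "arguments": {
  "plan": [
    {"fingers": 1, "dx": 0.028, "dy": -0.002, "dz": 0, "rx": 0, "ry": 0, "rz": 0.4}
  ]
}}

```text
time_s: 13.1
tool_pos: [0.5764, 0.0013, 0.0539]
tool_rot: [179.9, -0.0, 101.9]
force: [4.2, -1.2, -10.7]
grip_width: 0.0133
```

```bash
python3 st.py|tail -3
```

```text
t 13.1 q [ 33.364  21.682 -42.874 102.442  16.484  62.175  -3.349] p [576.431   1.252  53.86 ] r [179.86   -0.015 101.901] F [  4.164  -1.234 -10.717] M [-0.407 -1.145  0.238] w 0.01326558771704603
theta 94.59876828141671 expected fwd mm 19.81271969810279 tcp tray dx,dy mm -0.29812544266419205 18.602864675191658 F tray 3.6414817642471093 -2.3661063597069045
```

>>> {"name": "carry_out", "arguments": {
  "plan": [
    {"fingers": 1, "dx": 0.028, "dy": -0.004, "dz": 0, "rx": 0, "ry": 0, "rz": 0.4}
  ]
}}

```text
time_s: 13.22
tool_pos: [0.5762, 0.0021, 0.0539]
tool_rot: [179.9, -0.0, 97.9]
force: [4.3, -1.9, -11.0]
grip_width: 0.0128
```

```bash
python3 st.py|tail -3
```

```text
t 13.22 q [ 32.751  21.457 -42.181 102.499  16.111  62.069  -7.186] p [576.232   2.065  53.855] r [179.85   -0.025  97.873] F [  4.297  -1.918 -11.016] M [-0.384 -1.215  0.193] w 0.012830799750715409
theta 98.6271438012722 expected fwd mm 20.65642069404139 tcp tray dx,dy mm -0.2575284831755411 19.43819653352688 F tray 3.57570324013989 -3.0592131154463984
```

>>> {"name": "carry_out", "arguments": {
  "plan": [
    {"fingers": 1, "dx": 0.028, "dy": -0.006, "dz": 0, "rx": 0, "ry": 0, "rz": 0.4}
  ]
}}

```text
time_s: 13.35
tool_pos: [0.576, 0.0029, 0.0539]
tool_rot: [179.8, -0.0, 93.9]
force: [5.2, -1.9, -11.1]
grip_width: 0.0132
```

```bash
python3 st.py|tail -3
```

```text
t 13.35 q [ 32.142  21.238 -41.498 102.553  15.751  61.971 -11.003] p [576.045   2.866  53.88 ] r [179.84   -0.033  93.873] F [  5.236  -1.855 -11.107] M [-0.367 -1.233  0.196] w 0.013226262885480301
theta 102.62686931647578 expected fwd mm 21.494121247037338 tcp tray dx,dy mm -0.20977070089131614 20.259467009146633 F tray 4.493902509709119 -3.2656789830747424
```

>>> {"name": "carry_out", "arguments": {
  "plan": [
    {"fingers": 1, "dx": 0.028, "dy": 0.025, "dz": 0.02, "rx": 0, "ry": 0, "rz": 0.4}
  ]
}}

```text
time_s: 13.48
tool_pos: [0.576, 0.0037, 0.0537]
tool_rot: [179.9, -0.0, 89.9]
force: [0.2, -2.3, -2.2]
grip_width: 0.013
```

```bash
python3 st.py|tail -3
```

```text
t 13.47 q [ 31.452  21.148 -40.794 102.488  15.474  62.019 -14.895] p [575.971   3.696  53.701] r [179.947  -0.013  89.869] F [ 0.152 -2.276 -2.238] M [-0.439 -0.023  0.177] w 0.012954887237212618
theta 106.63057141350842 expected fwd mm 22.33265465338399 tcp tray dx,dy mm -0.04530183411946789 21.076448724653552 F tray -0.5010388615472917 -2.22538625080496
```

>>> {"name": "carry_out", "arguments": {
  "plan": [
    {"fingers": 1, "dx": 0.027, "dy": 0.02, "dz": 0.02, "rx": 0, "ry": 0, "rz": 0.4}
  ]
}}

```text
time_s: 13.6
tool_pos: [0.5759, 0.0045, 0.0536]
tool_rot: [-180.0, 0.0, 85.9]
force: [-3.6, -2.0, 1.8]
grip_width: 0.0134
```

```bash
python3 st.py|tail -3
```

```text
t 13.6 q [ 30.777  21.045 -40.098 102.432  15.194  62.065 -18.773] p [575.868   4.484  53.628] r [-179.96     0.023   85.874] F [-3.57  -1.954  1.813] M [-0.518  0.717  0.193] w 0.013396698006928566
theta 110.62610171184711 expected fwd mm 23.169476562214406 tcp tray dx,dy mm 0.07987744865017071 21.86127013414995 F tray -3.9776256456035535 -0.8593981208177992
```

>>> {"name": "carry_out", "arguments": {
  "plan": [
    {"fingers": 1, "dx": 0.026, "dy": -0.01, "dz": 0, "rx": 0, "ry": 0, "rz": 0.4}
  ]
}}

```text
time_s: 13.72
tool_pos: [0.5756, 0.0053, 0.0537]
tool_rot: [-180.0, 0.0, 81.9]
force: [-1.8, -1.8, 0.0]
grip_width: 0.0134
```

```bash
python3 st.py|tail -3
```

```text
t 13.72 q [ 30.172  20.839 -39.429 102.486  14.855  61.983 -22.602] p [575.638   5.259  53.684] r [-179.97     0.032   81.878] F [-1.753 -1.796  0.016] M [-0.466  0.346  0.176] w 0.01339307626321622
theta 114.62228967742566 expected fwd mm 24.006436212549445 tcp tray dx,dy mm 0.07996630348254528 22.67001755881115 F tray -2.191061835218434 -1.224015653549352
```

```bash
python3 - <<'E'
from h import *
b=np.load("w2.npz");t=np.radians(16.5);v=np.array([-np.sin(t),np.cos(t)]);kn=np.array([.582,-.0165])
for p in [(175,207),(205,207)]:
    X=onz(b["K"],b["T"],np.array(p)/2.5+[150,40],.068);print(X,(X[:2]-kn)@v*1000-62)
E
```

```text
[0.52714797 0.16490065 0.068     ] 127.50933883174295
[0.53060089 0.15343817 0.068     ] 115.53821158682638
```

>>> {"name": "carry_out", "arguments": {
  "plan": [
    {"fingers": 1, "dx": 0.026, "dy": -0.012, "dz": 0, "rx": 0, "ry": 0, "rz": 0.4}
  ]
}}

```text
time_s: 13.85
tool_pos: [0.5754, 0.0061, 0.0537]
tool_rot: [-180.0, 0.0, 77.9]
force: [-1.8, -2.5, 0.0]
grip_width: 0.0134
```

```bash
python3 st.py|tail -3
```

```text
t 13.85 q [ 29.57   20.644 -38.765 102.544  14.521  61.895 -26.441] p [575.402   6.061  53.67 ] r [-179.981    0.033   77.875] F [-1.835 -2.461  0.027] M [-0.51   0.293  0.163] w 0.013353457161101284
theta 118.6248435153528 expected fwd mm 24.84472912807141 tcp tray dx,dy mm 0.08148297528068783 23.506126834410303 F tray -2.458553590057256 -1.838580513036641
```

>>> {"name": "carry_out", "arguments": {
  "plan": [
    {"fingers": 1, "dx": 0.025, "dy": -0.013, "dz": 0, "rx": 0, "ry": 0, "rz": 0.4}
  ]
}}

```text
time_s: 13.98
tool_pos: [0.5752, 0.0069, 0.0537]
tool_rot: [-180.0, 0.0, 73.9]
force: [-1.0, -2.7, -0.2]
grip_width: 0.0129
```

```bash
python3 st.py|tail -3
```

```text
t 13.97 q [ 28.967  20.461 -38.106 102.591  14.196  61.815 -30.283] p [575.234   6.871  53.676] r [-179.99     0.032   73.876] F [-0.966 -2.686 -0.188] M [-0.53   0.31   0.215] w 0.012854900360309946
theta 122.62416682900547 expected fwd mm 25.682345444171524 tcp tray dx,dy mm 0.1502442525179582 24.329974706924276 F tray -1.6892155172110401 -2.3014551555651455
```

>>> {"name": "carry_out", "arguments": {
  "plan": [
    {"fingers": 1, "dx": 0.024, "dy": -0.015, "dz": 0, "rx": 0, "ry": 0, "rz": 0.4}
  ]
}}

```text
time_s: 14.1
tool_pos: [0.5751, 0.0077, 0.0537]
tool_rot: [180.0, 0.0, 69.9]
force: [-1.5, -2.6, -1.0]
grip_width: 0.0131
```

```bash
python3 st.py|tail -3
```

```text
t 14.1 q [ 28.37   20.283 -37.455 102.639  13.878  61.739 -34.13 ] p [575.057   7.678  53.693] r [180.      0.03   69.875] F [-1.535 -2.563 -1.029] M [-0.545  0.29   0.188] w 0.013102977445316584
theta 126.62464726191132 expected fwd mm 26.520204106761298 tcp tray dx,dy mm 0.21006169292068452 25.154679094140047 F tray -2.1992993349153065 -2.0213372036186956
```

>>> {"name": "carry_out", "arguments": {
  "plan": [
    {"fingers": 1, "dx": 0.023, "dy": -0.016, "dz": 0, "rx": 0, "ry": 0, "rz": 0.4}
  ]
}}

```text
time_s: 14.22
tool_pos: [0.5748, 0.0085, 0.0537]
tool_rot: [180.0, 0.0, 65.9]
force: [-1.2, -2.7, -1.3]
grip_width: 0.0136
```

```bash
python3 st.py|tail -3; python3 - <<'E'
from h import *
import cv2
_,_,s=cam("side");_,_,t=cam("top")
i=np.hstack([cv2.resize(s[190:290,265:365,::-1],(400,400),interpolation=3),cv2.resize(t[170:270,250:350,::-1],(400,400),interpolation=3)])
cv2.imwrite("pics/s9.png",i)
K,T,im=cam("wrist");cv2.imwrite("pics/w9.png",im[:,:,::-1])
E
```

```text
t 14.22 q [ 27.771  20.113 -36.807 102.685  13.567  61.672 -37.981] p [574.83    8.482  53.68 ] r [179.999   0.031  65.877] F [-1.178 -2.687 -1.317] M [-0.526  0.291  0.178] w 0.013588755137577081
theta 130.62273834021266 expected fwd mm 27.357562344092926 tcp tray dx,dy mm 0.22084336230030066 25.98959321993899 F tray -1.8928549291414865 -2.241413115198572
```

View pics/s9.png

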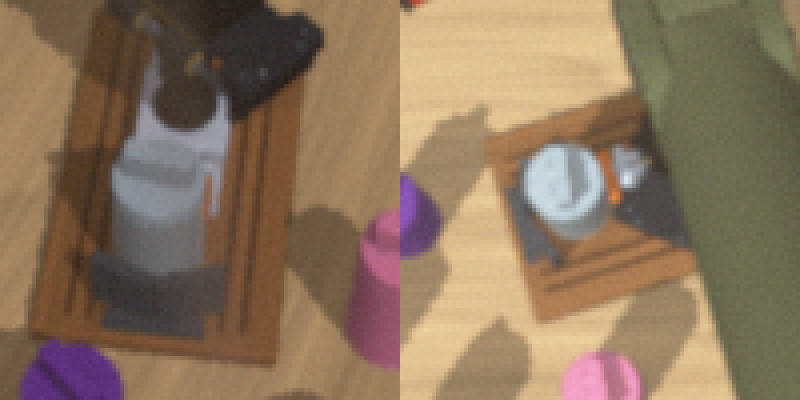

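View pics/w9.png

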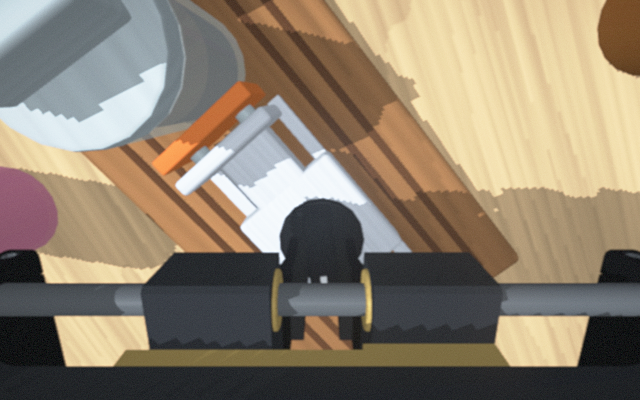

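Jaw torque still reads only running friction (~0.19), so there's no V contact yet. The canister axis is at tray y ≈ 84 and within tolerance can go to 90. The gripper body stays clear of the cap up to about 142°, so I continue to there.

>>> {"name": "carry_out", "arguments": {
  "plan": [
    {"fingers": 1, "dx": 0.021, "dy": -0.018, "dz": 0, "rx": 0, "ry": 0, "rz": 0.4}
  ]
}}

```text
time_s: 14.5
tool_pos: [0.5747, 0.0092, 0.0537]
tool_rot: [180.0, 0.0, 61.9]
force: [-3.0, -2.2, 0.7]
grip_width: 0.0128
```

```bash
python3 st.py|tail -3
```

```text
t 14.5 q [ 27.207  19.953 -36.181 102.731  13.254  61.595 -41.769] p [574.679   9.218  53.659] r [179.997   0.013  61.926] F [-2.999 -2.162  0.65 ] M [-0.519  0.467  0.203] w 0.012815668137221646
theta 134.57412795894328 expected fwd mm 28.1851394506046 tcp tray dx,dy mm 0.28502370916515213 26.737946899125483 F tray -3.4896125513829515 -1.221483662761274
```

>>> {"name": "carry_out", "arguments": {
  "plan": [
    {"fingers": 1, "dx": 0.02, "dy": -0.019, "dz": 0, "rx": 0, "ry": 0, "rz": 0.4}
  ]
}}

```text
time_s: 14.62
tool_pos: [0.5745, 0.01, 0.0536]
tool_rot: [180.0, 0.0, 57.9]
force: [-2.1, -2.0, 0.8]
grip_width: 0.0135
```

```bash
python3 st.py|tail -3
```

```text
t 14.62 q [ 26.602  19.791 -35.534 102.78   12.952  61.528 -45.657] p [574.455  10.047  53.627] r [179.995   0.015  57.9  ] F [-2.105 -2.038  0.819] M [-0.575  0.424  0.21 ] w 0.013495049825183724
theta 138.60011208570845 expected fwd mm 29.028339594345574 tcp tray dx,dy mm 0.3054188407124831 27.597076380472952 F tray -2.5966196209814507 -1.3562085491238727
```

>>> {"name": "carry_out", "arguments": {
  "plan": [
    {"fingers": 1, "dx": 0.014, "dy": -0.015, "dz": 0, "rx": 0, "ry": 0, "rz": 0.3}
  ]
}}

```text
time_s: 14.75
tool_pos: [0.5743, 0.0106, 0.0536]
tool_rot: [180.0, 0.0, 54.9]
force: [-1.9, -2.4, 1.2]
grip_width: 0.0129
```

```bash
python3 st.py|tail -3
```

```text
t 14.75 q [ 26.155  19.672 -35.055 102.815  12.735  61.479 -48.53 ] p [574.304  10.62   53.622] r [179.99    0.017  54.927] F [-1.93  -2.359  1.242] M [-0.545  0.457  0.165] w 0.01287741976771782
theta 141.5734212625903 expected fwd mm 29.651068012141778 tcp tray dx,dy mm 0.32305364326558483 28.189465774806397 F tray -2.5203021665282526 -1.7137145842452828
```

Still no V contact at 141.6°. I'll release, tilt the tool 3.5° so the body's canister side clears the cap, and regrip.

>>> {"name": "carry_out", "arguments": {
  "plan": [
    {"fingers": 0.45, "dx": 0, "dy": 0, "dz": 0, "rx": 0, "ry": 0, "rz": 0},
    {"fingers": 0.45, "dx": 0, "dy": 0, "dz": 0, "rx": 0, "ry": 0, "rz": 0},
    {"fingers": 0.45, "dx": 0, "dy": -0.04, "dz": -0.035, "rx": 0.35, "ry": 0, "rz": 0},
    {"fingers": 0.45, "dx": 0, "dy": 0, "dz": 0, "rx": 0, "ry": 0, "rz": 0}
  ]
}}

```text
time_s: 15.25
tool_pos: [0.5745, 0.0108, 0.0543]
tool_rot: [-176.5, -0.1, 54.8]
force: [-0.2, 0.3, -0.6]
grip_width: 0.0239
```

```bash
python3 st.py|tail -3
```

```text
t 15.25 q [ 26.855  21.956 -35.013 100.112  11.125  64.618 -46.632] p [574.515  10.813  54.261] r [-176.549   -0.078   54.844] F [-0.201  0.272 -0.575] M [-0.118 -0.147  0.005] w 0.023945276171786656
theta 141.65640258100558 expected fwd mm 29.66844757882969 tcp tray dx,dy mm 0.5805334341437276 28.31450311129731 F tray -0.11542010610398488 0.3174489321778138
```

>>> {"name": "carry_out", "arguments": {
  "plan": [
    {"fingers": 1, "dx": 0, "dy": 0, "dz": 0, "rx": 0, "ry": 0, "rz": 0},
    {"fingers": 1, "dx": 0, "dy": 0, "dz": 0, "rx": 0, "ry": 0, "rz": 0},
    {"fingers": 1, "dx": 0, "dy": 0, "dz": 0, "rx": 0, "ry": 0, "rz": 0},
    {"fingers": 1, "dx": 0, "dy": 0, "dz": 0, "rx": 0, "ry": 0, "rz": 0}
  ],
  "force": 50
}}

```text
time_s: 15.75
tool_pos: [0.5732, 0.0121, 0.0541]
tool_rot: [-176.5, -0.0, 54.9]
force: [0.7, 2.1, -2.2]
grip_width: 0.0126
```

```bash
python3 st.py|tail -3
```

```text
t 15.75 q [ 26.792  21.881 -35.058 100.233  11.088  64.636 -46.648] p [573.23   12.05   54.125] r [-176.496   -0.036   54.941] F [ 0.653  2.051 -2.215] M [ 0.419 -0.316  0.156] w 0.012588833912781126
theta 141.55905608161967 expected fwd mm 29.648059375674794 tcp tray dx,dy mm -0.29977965332877426 29.865420563113474 F tray 1.2084922438825325 1.780680567023472
```

>>> {"name": "carry_out", "arguments": {
  "plan": [
    {"fingers": 1, "dx": 0.017, "dy": -0.022, "dz": 0, "rx": 0, "ry": 0.024, "rz": 0.4}
  ]
}}

```text
time_s: 15.88
tool_pos: [0.5731, 0.0128, 0.0541]
tool_rot: [-176.5, -0.0, 50.8]
force: [1.9, 2.3, -2.7]
grip_width: 0.0124
```

```bash
python3 st.py|tail -3
```

```text
t 15.88 q [ 26.399  21.612 -34.445 100.414  10.544  64.354 -50.352] p [573.108  12.845  54.129] r [-176.49    -0.036   50.84 ] F [ 1.862  2.313 -2.654] M [ 0.332 -0.44   0.247] w 0.012416132394386423
theta 145.65988304345308 expected fwd mm 30.50693456613738 tcp tray dx,dy mm -0.19175203681210087 30.66235360990112 F tray 2.4422093124159834 1.6890999978981303
```

>>> {"name": "carry_out", "arguments": {
  "plan": [
    {"fingers": 1, "dx": 0.015, "dy": -0.0235, "dz": 0, "rx": 0, "ry": 0.024, "rz": 0.4}
  ]
}}

```text
time_s: 16.0
tool_pos: [0.573, 0.0137, 0.0542]
tool_rot: [-176.5, -0.0, 46.8]
force: [2.1, 1.7, -2.6]
grip_width: 0.0125
```

```bash
python3 st.py|tail -3
```

```text
t 16.0 q [ 25.997  21.317 -33.832 100.625  10.008  64.041 -54.012] p [572.97   13.657  54.154] r [-176.5     -0.047   46.796] F [ 2.074  1.684 -2.622] M [ 0.404 -0.555  0.212] w 0.012533447617430757
theta 149.70417383064296 expected fwd mm 31.35396884787182 tcp tray dx,dy mm -0.0929089393943119 31.479964630889743 F tray 2.4668668420600377 1.0261050659454478
```

>>> {"name": "carry_out", "arguments": {
  "plan": [
    {"fingers": 1, "dx": 0.0135, "dy": -0.0245, "dz": 0, "rx": 0, "ry": 0.024, "rz": 0.4}
  ]
}}

```text
time_s: 16.12
tool_pos: [0.5729, 0.0144, 0.0542]
tool_rot: [-176.5, -0.1, 42.8]
force: [1.9, 2.9, -3.5]
grip_width: 0.0126
```

```bash
python3 st.py|tail -3
```

```text
t 16.12 q [ 25.595  21.025 -33.232 100.841   9.499  63.723 -57.654] p [572.872  14.45   54.17 ] r [-176.512   -0.058   42.791] F [ 1.853  2.917 -3.475] M [ 0.38  -0.652  0.249] w 0.01262849625284363
theta 153.70871676159987 expected fwd mm 32.19267835806376 tcp tray dx,dy mm 0.03786862972063763 32.267841753911604 F tray 2.6052385531012807 2.270389328721466
```

>>> {"name": "carry_out", "arguments": {
  "plan": [
    {"fingers": 1, "dx": 0.009, "dy": -0.019, "dz": 0, "rx": 0, "ry": 0.018, "rz": 0.3}
  ]
}}

```text
time_s: 16.25
tool_pos: [0.5727, 0.015, 0.0541]
tool_rot: [-176.5, -0.1, 39.8]
force: [2.6, 1.8, -4.4]
grip_width: 0.0128
```

```bash
python3 st.py|tail -3
```

```text
t 16.25 q [ 25.288  20.807 -32.782 101.011   9.135  63.486 -60.369] p [572.741  14.978  54.14 ] r [-176.519   -0.057   39.816] F [ 2.558  1.756 -4.38 ] M [ 0.302 -0.745  0.262] w 0.01276590835751704
theta 156.6835438167598 expected fwd mm 32.81572467954314 tcp tray dx,dy mm 0.06264728932952703 32.811174866231646 F tray 2.9517051321574375 0.9566308521496723
```

>>> {"name": "carry_out", "arguments": {
  "plan": [
    {"fingers": 1, "dx": 0.008, "dy": -0.019, "dz": 0, "rx": 0, "ry": 0.018, "rz": 0.3}
  ]
}}

```text
time_s: 16.38
tool_pos: [0.5727, 0.0155, 0.0542]
tool_rot: [-176.5, -0.1, 36.8]
force: [2.9, 2.5, -4.1]
grip_width: 0.0126
```

```bash
python3 st.py|tail -3
```

```text
t 16.38 q [ 24.983  20.585 -32.34  101.181   8.778  63.242 -63.109] p [572.688  15.528  54.169] r [-176.528   -0.064   36.824] F [ 2.869  2.484 -4.098] M [ 0.258 -0.74   0.265] w 0.01258654143782984
theta 159.67572948001776 expected fwd mm 33.442406579400995 tcp tray dx,dy mm 0.16830794031300525 33.353755973940544 F tray 3.4566236215397828 1.5672574846185385
```

>>> {"name": "carry_out", "arguments": {
  "plan": [
    {"fingers": 1, "dx": 0.005, "dy": -0.013, "dz": 0, "rx": 0, "ry": 0.012, "rz": 0.2}
  ]
}}

```text
time_s: 16.5
tool_pos: [0.5726, 0.0159, 0.0542]
tool_rot: [-176.5, -0.1, 34.8]
force: [3.6, 2.2, -6.1]
grip_width: 0.0125
```

```bash
python3 st.py|tail -3;python3 - <<'E'
from h import *
import cv2
_,_,s=cam("side");_,_,t=cam("top")
i=np.hstack([cv2.resize(s[190:290,265:365,::-1],(400,400),interpolation=3),cv2.resize(t[170:270,250:350,::-1],(400,400),interpolation=3)])
cv2.imwrite("pics/s10.png",i)
K,T,im=cam("wrist");cv2.imwrite("pics/w10.png",im[:,:,::-1])
E
python3 st.py | grep -o "M.*"
```

```text
t 16.5 q [ 24.778  20.441 -32.044 101.296   8.541  63.087 -64.934] p [572.591  15.882  54.16 ] r [-176.523   -0.062   34.831] F [ 3.649  2.227 -6.142] M [ 0.415 -1.032  0.262] w 0.012514896023992843
theta 161.66888401187242 expected fwd mm 33.85985188838392 tcp tray dx,dy mm 0.17559293755308314 33.72072880929752 F tray 4.13143878322568 1.0991244041085428
M [ 0.493 -1.15   0.293] w 0.012527271655785939
```

View pics/s10.png

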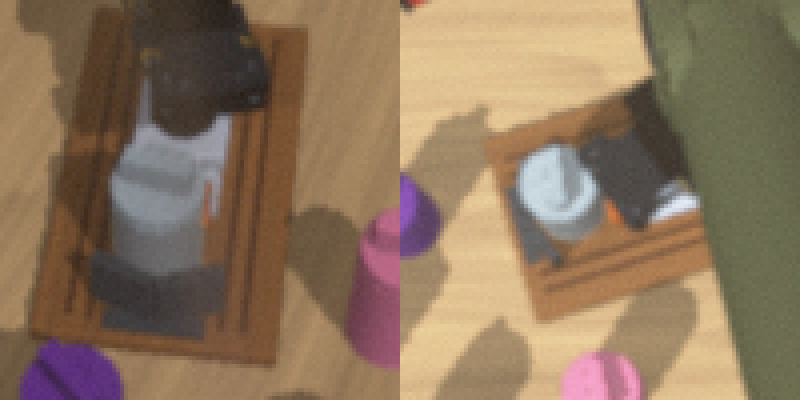

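View pics/w10.png

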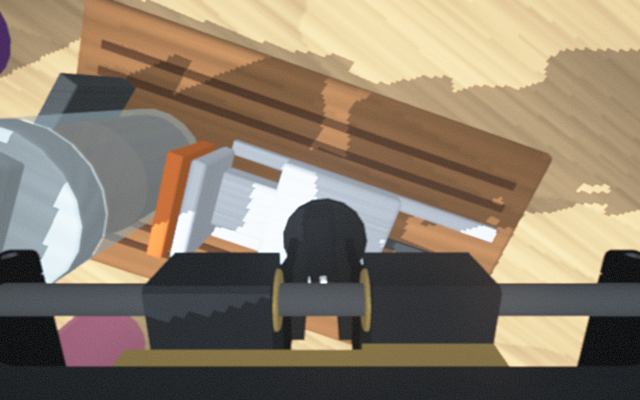

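```bash
python3 - <<'E'
import cv2,numpy as np
a=cv2.imread("pics/w9.png")[70:210,140:290];b=cv2.imread("pics/w10.png")[120:270,130:280]
cv2.imwrite("pics/c10.png",np.hstack([cv2.resize(a,None,fx=2.6,fy=2.6,interpolation=3)[:364],cv2.resize(b,None,fx=2.6,fy=2.6,interpolation=3)[:364]]))
E
```

```text
(no output)
```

View pics/c10.png

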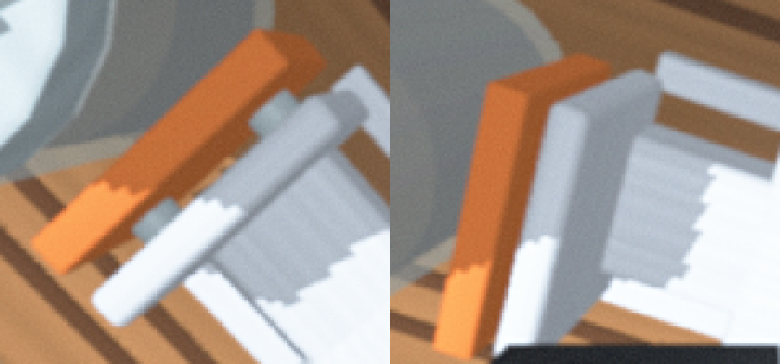

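```bash
cat > jaw.py <<'E'
from h import *
np.set_printoptions(precision=2,suppress=True)
d=imaging.read_camera("wrist");K=d["mtx"]
t=np.radians(16.5);v=np.array([-np.sin(t),np.cos(t)]);kn=np.array([.582,-.0165])
def TT(p,r):
    W=np.eye(4);W[:3,:3]=Rn.from_euler('xyz',r,degrees=True).as_matrix();W[:3,3]=p;return np.linalg.inv(W@d["tool_from_camera"])
def go(T,pts,z=.076):
    r=[]
    for n,l in pts.items():
        y=[(onz(K,T,p,z)[:2]-kn)@v*1000-62 for p in l];r.append(np.mean(y));print(n,np.array(y))
    print("front-front gap",r[0]-r[2],"front-back", r[0]-r[1], r[2]-r[3])
E
python3 - <<'E'
from jaw import *
f=lambda l,o:[np.array(p)/2.6+o for p in l]
go(TT([.57483,.00848,.05368],[180,.031,65.88]),dict(of=f([(30,240),(260,30)],(140,70)),ob=f([(65,272),(285,70)],(140,70)),wf=f([(95,295),(320,97)],(140,70)),wb=f([(125,325),(335,120)],(140,70))))
go(TT([.572591,.015882,.05416],[-176.523,-.062,34.83]),dict(of=f([(97,85),(45,350)],(130,120)),ob=f([(137,90),(100,355)],(130,120)),wf=f([(163,105),(105,355)],(130,120)),wb=f([(195,105),(145,350)],(130,120))))
b=np.load("w2.npz");g=lambda l:[np.array(p)/2.5+[150,40] for p in l]
go(b["T"],dict(of=g([(430,136),(430,279)]),ob=g([(450,136),(450,279)]),wf=g([(467,140),(465,278)]),wb=g([(488,140),(484,278)])))
E
```

```text
of [51.08 49.89]
ob [43.24 42.68]
wf [36.94 35.74]
wb [29.67 31.37]
front-front gap 14.137770142542692 front-back 7.525009091984252 5.825304628696948
of [55.14 54.84]
ob [48.02 44.22]
wf [42.95 43.27]
wb [37.42 35.97]
front-front gap 11.87385075161172 front-back 8.866215514541238 6.41418160457949
of [25.91 25.63]
ob [18.28 17.64]
wf [11.76 11.66]
wb [3.73 4.08]
front-front gap 14.059768076271858 front-back 7.810702545033671 7.805708245096987
```

Comparing jaw plate gaps: orange to white was 14.1 mm at the start and at 130°, and is 11.9 mm now, so the spring is compressed about 2.2 mm (≈11 N). Torque (~0.27–0.29) suggests 7–8 N. I'll make a tiny further turn to refine the estimate.

>>> {"name": "carry_out", "arguments": {
  "plan": [
    {"fingers": 1, "dx": 0.002, "dy": -0.005, "dz": 0.01, "rx": 0, "ry": 0.004, "rz": 0.07}
  ]
}}

```text
time_s: 16.82
tool_pos: [0.5726, 0.016, 0.0542]
tool_rot: [-176.5, -0.1, 34.2]
force: [4.4, 3.4, -4.1]
grip_width: 0.0125
```

```bash
python3 st.py|tail -3; python3 - <<'E'
from jaw import *
import cv2
o=sensors.get_obs();K,T,im=cam("wrist")
b=im[120:270,130:280,::-1];cv2.imwrite("pics/c11.png",cv2.resize(b,None,fx=4,fy=4,interpolation=3))
np.savez("w11.npz",K=K,T=T)
for i in range(4):
    imaging.read_camera("wrist");o=sensors.get_obs();print(o["wrist_torque"],o["force"],(196.5-o["tool_rot"][2])%360)
E
```

```text
t 16.82 q [ 24.716  20.406 -31.953 101.319   8.471  63.053 -65.525] p [572.579  15.957  54.173] r [-176.516   -0.052   34.188] F [ 4.405  3.389 -4.148] M [ 0.478 -1.053  0.274] w 0.01253915931131051
theta 162.31243034447397 expected fwd mm 33.9946359171003 tcp tray dx,dy mm 0.18500023628842976 33.79651326116791 F tray 5.185840323317778 1.9982276218517903
[ 0.55 -1.16  0.28] [ 4.58  2.36 -4.49] 162.30926270748824
[ 0.62 -1.15  0.26] [ 4.67  2.72 -4.5 ] 162.30538999149638
[ 0.59 -1.13  0.25] [ 4.81  2.5  -5.26] 162.3099933879505
[ 0.6  -1.21  0.25] [ 3.79  2.64 -5.63] 162.3049092429505
```

View pics/c11.png

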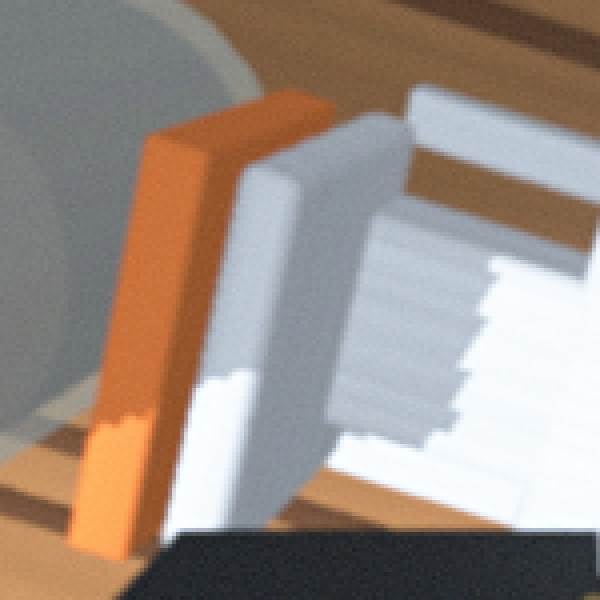

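```bash
python3 - <<'E'
from jaw import *
f=lambda l:[np.array(p)/4+[130,120] for p in l]
c=np.load("w11.npz")
for z in (.074,.078): go(c["T"],dict(of=f([(150,138),(70,545)]),ob=f([(210,150),(130,555)]),wf=f([(245,168),(165,540)]),wb=f([(298,182),(225,530)])),z)
E
```

```text
of [55.51 55.86]
ob [48.35 48.08]
wf [43.91 44.1 ]
wb [37.5  36.92]
front-front gap 11.678055087240509 front-back 7.467183185263671 6.7939642012782215
of [53.78 54.12]
ob [46.8  46.53]
wf [42.47 42.65]
wb [36.21 35.65]
front-front gap 11.391094979606073 front-back 7.283695123719035 6.627018876573132
```

Estimates agree at about 10 N: torque trend ≈10.4 N, camera spring measure ≈12 ± 2.5 N. Release, lift clear, straighten, and look at the cap.

>>> {"name": "carry_out", "arguments": {
  "plan": [
    {"fingers": 0.35, "dx": 0, "dy": 0, "dz": 0, "rx": 0, "ry": 0, "rz": 0},
    {"fingers": 0.2, "dx": 0, "dy": 0, "dz": 0, "rx": 0, "ry": 0, "rz": 0},
    {"fingers": 0.2, "dx": 0, "dy": 0, "dz": 0, "rx": 0, "ry": 0, "rz": 0},
    {"fingers": 0.2, "dx": 0, "dy": 0, "dz": -0.5, "rx": 0, "ry": 0, "rz": 0},
    {"fingers": 0.2, "dx": 0, "dy": 0, "dz": -1, "rx": 0, "ry": 0, "rz": 0},
    {"fingers": 0.2, "dx": 0, "dy": 0, "dz": -1, "rx": 0, "ry": 0, "rz": 0},
    {"fingers": 0.2, "dx": 0, "dy": 0, "dz": -1, "rx": 0, "ry": 0, "rz": 0},
    {"fingers": 0.0, "dx": 0, "dy": 0, "dz": -1, "rx": 0, "ry": 0, "rz": 0},
    {"fingers": -0.2, "dx": 0, "dy": 0, "dz": -1, "rx": 0, "ry": 0, "rz": 0},
    {"fingers": -0.2, "dx": 0, "dy": 0, "dz": -1, "rx": -0.35, "ry": 0, "rz": 0}
  ]
}}

```text
time_s: 18.42
tool_pos: [0.5791, 0.0037, 0.2506]
tool_rot: [179.9, 0.0, 34.0]
force: [-0.3, 0.5, -0.9]
grip_width: 0.0508
```

>>> {"name": "carry_out", "arguments": {
  "plan": [
    {"fingers": -0.2, "dx": 0, "dy": 0, "dz": 0, "rx": 0, "ry": 0, "rz": 1},
    {"fingers": -0.2, "dx": 0, "dy": 0, "dz": 0, "rx": 0, "ry": 0, "rz": 1},
    {"fingers": -0.2, "dx": 0, "dy": 0, "dz": 0, "rx": 0, "ry": 0, "rz": 0.5},
    {"fingers": -0.2, "dx": -0.65, "dy": -0.9, "dz": 0, "rx": 0, "ry": 0, "rz": 0},
    {"fingers": -0.2, "dx": -0.65, "dy": -0.9, "dz": 0, "rx": 0, "ry": 0, "rz": 0},
    {"fingers": -0.2, "dx": -0.65, "dy": -0.9, "dz": 0, "rx": 0, "ry": 0, "rz": 0},
    {"fingers": -0.2, "dx": -0.65, "dy": -0.9, "dz": 0, "rx": 0, "ry": 0, "rz": 0},
    {"fingers": -0.2, "dx": 0, "dy": 0, "dz": 0, "rx": 0, "ry": 0, "rz": 0},
    {"fingers": -0.2, "dx": 0, "dy": 0, "dz": 0, "rx": 0, "ry": 0, "rz": 0}
  ]
}}

```text
time_s: 19.55
tool_pos: [0.485, 0.0992, 0.2496]
tool_rot: [179.9, -0.1, 9.1]
force: [1.1, 0.1, 0.7]
grip_width: 0.0519
```

```bash
python3 st.py|head -1; python3 - <<'E'
from h import *
import cv2
K,T,im=cam("wrist");np.savez("w12.npz",K=K,T=T);cv2.imwrite("pics/w12.png",im[:,:,::-1])
E
```

```text
t 19.55 q [ 20.864  -0.583 -34.977  99.27   -0.253  81.163 -94.949] p [484.975  99.201 249.616] r [179.92   -0.051   9.124] F [1.099 0.088 0.744] M [-0.034  0.069 -0.01 ] w 0.051943410421908344
```

View pics/w12.png

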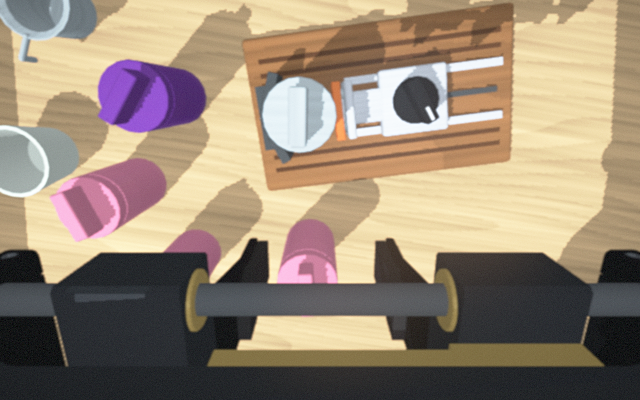

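```bash
python3 - <<'E'
import cv2
b=cv2.imread("pics/w12.png")[60:160,240:460];cv2.imwrite("pics/w12c.png",cv2.resize(b,None,fx=3.6,fy=3.6,interpolation=3))
E
```

```text
(no output)
```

View pics/w12c.png

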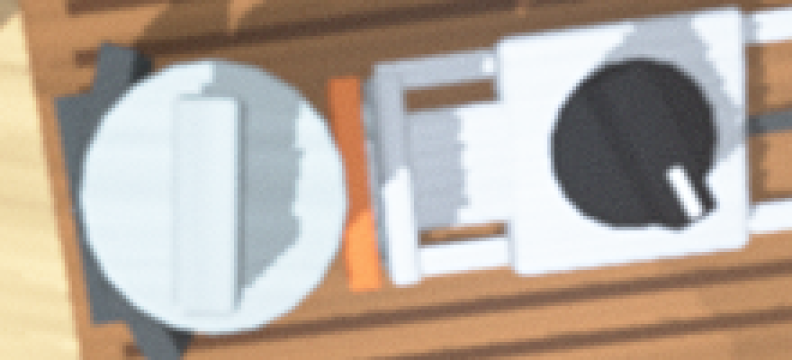

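```bash
python3 - <<'E'
from jaw import *
np.set_printoptions(precision=4,suppress=True)
c=np.load("w12.npz");K,T=c["K"],c["T"]
f=lambda l:[np.array(p)/3.6+[240,60] for p in l]
q=np.array([onz(K,T,p,.153) for p in f([(175,98),(240,97),(237,312),(172,305)])])
print(q.mean(0)); d=(q[0]+q[1]-q[2]-q[3])/2; print(np.linalg.norm(d),np.degrees(np.arctan2(d[1],d[0])),np.linalg.norm((q[0]+q[3]-q[1]-q[2])/2))
disc=onz(K,T,f([(213,197)])[0],.127);print("disc ctr",disc)
go(T,dict(of=f([(330,80),(350,288)]),ob=f([(360,80),(381,288)]),wf=f([(372,68),(392,282)]),wb=f([(404,85),(418,280)])))
print(proj(K,T,[.5391,.1282,.153]))
E
```

```text
[0.5425 0.1273 0.153 ]
0.04356470693307537 7.202333747700093 0.013759378976172111
disc ctr [0.5429 0.1274 0.127 ]
of [55.4915 56.5792]
ob [47.6688 48.13  ]
wf [44.2068 44.9569]
wb [36.3253 37.8242]
front-front gap 11.453485783722869 front-back 8.13598183194965 7.507150148790714
[[295.4126 121.3957]]
```

The cap bar is at (0.5425, 0.1273), direction 7.2°, and the canister is seated in the V. The spring gap again reads ~2.6 mm, more than the torque suggested, so I'll refine the measurement by rectifying the views onto the plane of the jaw's top edges.

```bash
cat > rect.py <<'E'
from jaw import *
import cv2
def rect(img,K,T,y0,y1,z=.075,x0=-32,x1=32,s=6):
    u=np.array([np.cos(t),np.sin(t)])
    xs=np.arange(x0,x1,1/s);ys=np.arange(y0,y1,1/s)
    X,Y=np.meshgrid(xs,ys);P=kn+ (X[...,None]*u+(Y[...,None]+62)*v)/1000
    P3=np.dstack([P,np.full(X.shape,z)]).reshape(-1,3)
    m=proj(K,T,P3).reshape(*X.shape,2).astype(np.float32)
    return cv2.remap(img,m[...,0],m[...,1],cv2.INTER_CUBIC)
E
python3 - <<'E'
from rect import *
L=[("w2","pics/w2.png",np.load("w2.npz")["T"],0),
("w8","pics/w8.png",TT([.576687,.00046,.053837],[179.862,.009,105.797]),19),
("w9","pics/w9.png",TT([.57483,.00848,.05368],[180,.031,65.88]),27.4),
("w10","pics/w10.png",TT([.572591,.015882,.05416],[-176.523,-.062,34.83]),33.9),
("w12","pics/w12.png",np.load("w12.npz")["T"],34)]
o=[]
for n,f,T,a in L:
    r=rect(cv2.imread(f),K,T,-2+a,32+a); r=r[::-1]; r=r[:,::2]
    cv2.putText(r,n,(3,12),0,.45,(0,0,255),1);o.append(r[:, :156])
cv2.imwrite("pics/rect.png",np.hstack(o)); print(np.hstack(o).shape)
E
```

```text
Traceback (most recent call last):
cv2.error: OpenCV(4.12.0) :-1: error: (-5:Bad argument) in function 'putText'
> Overload resolution failed:
>  - Layout of the output array img is incompatible with cv::Mat
>  - Expected Ptr<cv::UMat> for argument 'img'
```

```bash
python3 - <<'E'
from rect import *
L=[("w2","pics/w2.png",np.load("w2.npz")["T"],0),
("w8","pics/w8.png",TT([.576687,.00046,.053837],[179.862,.009,105.797]),19),
("w9","pics/w9.png",TT([.57483,.00848,.05368],[180,.031,65.88]),27.4),
("w10","pics/w10.png",TT([.572591,.015882,.05416],[-176.523,-.062,34.83]),33.9),
("w12","pics/w12.png",np.load("w12.npz")["T"],34)]
o=[]
for n,f,T,a in L:
    r=rect(cv2.imread(f),K,T,-2+a,32+a,x0=-32,x1=32,s=12); r=np.ascontiguousarray(r[::-1,::5])
    cv2.putText(r,n,(3,12),0,.45,(0,0,255),1);o.append(r)
cv2.imwrite("pics/rect.png",np.hstack(o)); print(np.hstack(o).shape)
E
```

```text
Traceback (most recent call last):
ValueError: all the input array dimensions except for the concatenation axis must match exactly, but along dimension 0, the array at index 0 has size 408 and the array at index 3 has size 409
```

```bash
python3 - <<'E'
from rect import *
L=[("w2","pics/w2.png",np.load("w2.npz")["T"],0),
("w8","pics/w8.png",TT([.576687,.00046,.053837],[179.862,.009,105.797]),19),
("w9","pics/w9.png",TT([.57483,.00848,.05368],[180,.031,65.88]),27.4),
("w10","pics/w10.png",TT([.572591,.015882,.05416],[-176.523,-.062,34.83]),33.9),
("w12","pics/w12.png",np.load("w12.npz")["T"],34)]
o=[]
for n,f,T,a in L:
    r=rect(cv2.imread(f),K,T,-2+a,32+a,x0=-32,x1=32,s=12); r=np.ascontiguousarray(r[:408][::-1,::5])
    cv2.putText(r,n,(3,12),0,.45,(0,0,255),1);o.append(r)
cv2.imwrite("pics/rect.png",np.hstack(o)); print(np.hstack(o).shape)
E
```

```text
(408, 770, 3)
```

View pics/rect.png

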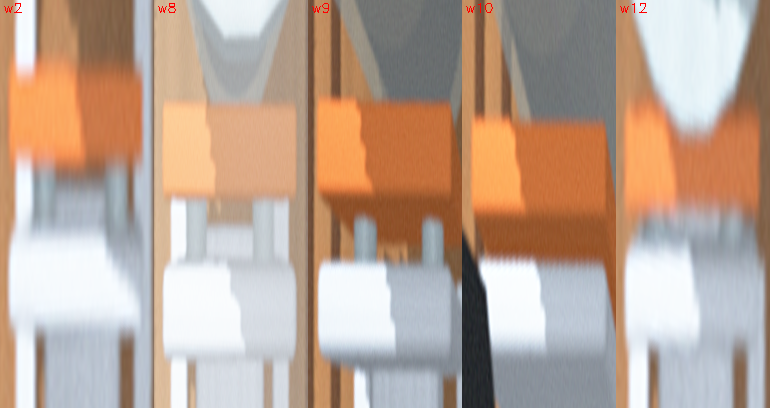

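Rectified, the orange-to-white spacing went from ≈13.5 mm unloaded to ≈11.7–12 mm now, i.e. ≈1.7–2.2 mm of compression. That is about 10 N and agrees with the torque trend. On to the cap.

>>> {"name": "carry_out", "arguments": {
  "plan": [
    {"fingers": -0.2, "dx": 0.68, "dy": -0.207, "dz": 0, "rx": 0, "ry": 0, "rz": 0},
    {"fingers": -0.2, "dx": 0.68, "dy": -0.207, "dz": 0, "rx": 0, "ry": 0, "rz": 0},
    {"fingers": -0.2, "dx": 0.68, "dy": -0.207, "dz": 0, "rx": 0, "ry": 0, "rz": 0.13},
    {"fingers": -0.2, "dx": 0, "dy": 0, "dz": 0.9, "rx": 0, "ry": 0, "rz": 0},
    {"fingers": -0.2, "dx": 0, "dy": 0, "dz": 0.9, "rx": 0, "ry": 0, "rz": 0},
    {"fingers": -0.2, "dx": 0, "dy": 0, "dz": 0.9, "rx": 0, "ry": 0, "rz": 0},
    {"fingers": -0.2, "dx": 0, "dy": 0, "dz": 0, "rx": 0, "ry": 0, "rz": 0},
    {"fingers": -0.2, "dx": 0, "dy": 0, "dz": 0, "rx": 0, "ry": 0, "rz": 0}
  ]
}}

```text
time_s: 20.8
tool_pos: [0.5427, 0.128, 0.1686]
tool_rot: [180.0, -0.0, 7.8]
force: [0.9, -0.2, 1.1]
grip_width: 0.0521
```

```bash
python3 st.py|head -1; python3 - <<'E'
from h import *
import cv2
o=sensors.get_obs();K,T,im=cam("wrist");np.savez("w13.npz",K=K,T=T);cv2.imwrite("pics/w13.png",im[:,:,::-1])
c=np.array([.5425,.1273]);a=np.radians(7.5);u=np.array([np.cos(a),np.sin(a)])
for s in (-.023,.023): print(proj(K,T,[*(c+s*u),.153]))
print(proj(K,T,o["tool_pos"]))
E
```

```text
t 20.8 q [  16.822   11.119  -36.732   98.092    6.934   73.037 -103.586] p [542.69  127.979 168.629] r [180.     -0.038   7.833] F [ 0.9   -0.217  1.142] M [ 0.025  0.019 -0.003] w 0.05214450981519154
[[322.7611296  266.51114238]]
[[323.30776098 193.96525078]]
[[321.97992883 241.22087317]]
```

View pics/w13.png

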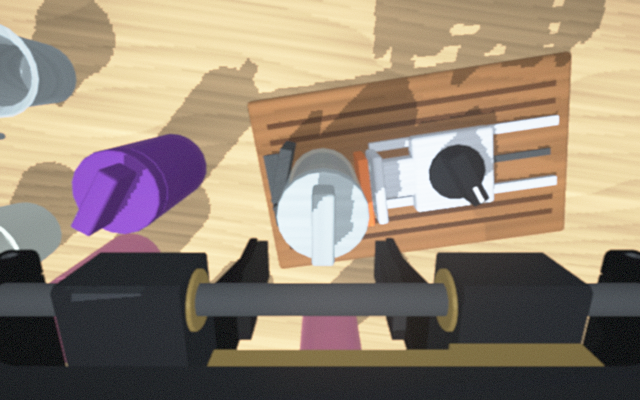

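The bar spans (323,186)–(322,265), matching the prediction (323,194)–(323,267), and is centred between the fingers. Lower and grip.

>>> {"name": "carry_out", "arguments": {
  "plan": [
    {"fingers": -0.2, "dx": 0, "dy": 0.02, "dz": 0.7, "rx": 0, "ry": 0, "rz": 0},
    {"fingers": -0.2, "dx": 0, "dy": 0, "dz": 0.6, "rx": 0, "ry": 0, "rz": 0},
    {"fingers": -0.2, "dx": 0, "dy": 0, "dz": 0, "rx": 0, "ry": 0, "rz": 0}
  ]
}}

```text
time_s: 21.22
tool_pos: [0.5412, 0.127, 0.1277]
tool_rot: [180.0, 0.2, 7.9]
force: [-0.4, -0.3, 0.1]
grip_width: 0.0525
```

>>> {"name": "carry_out", "arguments": {
  "plan": [
    {"fingers": 1, "dx": 0, "dy": 0, "dz": 0, "rx": 0, "ry": 0, "rz": 0},
    {"fingers": 1, "dx": 0, "dy": 0, "dz": 0, "rx": 0, "ry": 0, "rz": 0},
    {"fingers": 1, "dx": 0, "dy": 0, "dz": 0, "rx": 0, "ry": 0, "rz": 0},
    {"fingers": 1, "dx": 0, "dy": 0, "dz": 0, "rx": 0, "ry": 0, "rz": 0},
    {"fingers": 1, "dx": 0, "dy": 0, "dz": 0, "rx": 0, "ry": 0, "rz": 0},
    {"fingers": 1, "dx": 0, "dy": 0, "dz": 0, "rx": 0, "ry": 0, "rz": 0}
  ],
  "force": 25
}}

```text
time_s: 21.98
tool_pos: [0.5422, 0.127, 0.1289]
tool_rot: [180.0, 0.0, 7.8]
force: [-0.4, -0.9, 0.4]
grip_width: 0.0132
```

```bash
python3 st.py|head -1
```

```text
t 21.98 q [  16.391   12.979  -36.485  100.932    8.28    68.797 -104.564] p [542.177 127.001 128.859] r [179.955   0.015   7.84 ] F [-0.376 -0.93   0.37 ] M [-0.234  0.028 -0.016] w 0.013238922400249202
```

>>> {"name": "carry_out", "arguments": {
  "plan": [
    {"fingers": 1, "dx": 0, "dy": 0, "dz": 0, "rx": 0, "ry": 0, "rz": -0.5},
    {"fingers": 1, "dx": 0, "dy": 0, "dz": 0, "rx": 0, "ry": 0, "rz": -0.5},
    {"fingers": 1, "dx": 0, "dy": 0, "dz": 0, "rx": 0, "ry": 0, "rz": -0.5},
    {"fingers": 1, "dx": 0, "dy": 0, "dz": 0, "rx": 0, "ry": 0, "rz": -0.5}
  ]
}}

```text
time_s: 22.48
tool_pos: [0.5423, 0.1268, 0.1289]
tool_rot: [180.0, 0.0, 28.0]
force: [0.2, -1.9, 1.8]
grip_width: 0.0134
```

```bash
python3 st.py|head -1
```

```text
t 22.48 q [ 18.461  13.391 -38.905 100.864   9.023  68.905 -84.972] p [542.257 126.796 128.859] r [179.953   0.03   27.976] F [ 0.19  -1.867  1.76 ] M [-0.319 -0.069 -0.12 ] w 0.013421997118222577
```

>>> {"name": "carry_out", "arguments": {
  "plan": [
    {"fingers": 1, "dx": 0, "dy": 0, "dz": 0, "rx": 0, "ry": 0, "rz": -0.5},
    {"fingers": 1, "dx": 0, "dy": 0, "dz": 0, "rx": 0, "ry": 0, "rz": -0.5},
    {"fingers": 1, "dx": 0, "dy": 0, "dz": 0, "rx": 0, "ry": 0, "rz": -0.5},
    {"fingers": 1, "dx": 0, "dy": 0, "dz": 0, "rx": 0, "ry": 0, "rz": -0.5}
  ]
}}

```text
time_s: 22.98
tool_pos: [0.5424, 0.1266, 0.1289]
tool_rot: [180.0, 0.0, 48.0]
force: [0.8, -1.0, 1.2]
grip_width: 0.0131
```

```bash
python3 st.py|head -1
```

```text
t 22.98 q [ 20.589  13.86  -41.423 100.796   9.843  69.023 -65.585] p [542.383 126.603 128.859] r [179.95    0.045  47.967] F [ 0.839 -1.043  1.222] M [-0.413 -0.126 -0.099] w 0.013108782565864544
```

>>> {"name": "carry_out", "arguments": {
  "plan": [
    {"fingers": 1, "dx": 0, "dy": 0, "dz": 0, "rx": 0, "ry": 0, "rz": -0.5},
    {"fingers": 1, "dx": 0, "dy": 0, "dz": 0, "rx": 0, "ry": 0, "rz": -0.5},
    {"fingers": 1, "dx": 0, "dy": 0, "dz": 0, "rx": 0, "ry": 0, "rz": -0.5},
    {"fingers": 1, "dx": 0, "dy": 0, "dz": 0, "rx": 0, "ry": 0, "rz": -0.5},
    {"fingers": 1, "dx": 0, "dy": 0, "dz": 0, "rx": 0, "ry": 0, "rz": -0.5},
    {"fingers": 1, "dx": 0, "dy": 0, "dz": 0, "rx": 0, "ry": 0, "rz": -0.5}
  ]
}}

```text
time_s: 23.72
tool_pos: [0.5427, 0.1264, 0.1289]
tool_rot: [179.9, 0.1, 78.0]
force: [1.5, -1.8, 0.4]
grip_width: 0.0135
```

```bash
python3 st.py|head -1; python3 - <<'E'
from h import *
import cv2
K,T,im=cam("wrist");cv2.imwrite("pics/w14.png",im[:,:,::-1])
E
```

```text
t 23.73 q [ 23.94   14.713 -45.459 100.688  11.251  69.23  -36.641] p [542.729 126.43  128.899] r [179.941   0.06   77.956] F [ 1.502 -1.835  0.361] M [-0.428 -0.322 -0.128] w 0.01346467095673144
```

View pics/w14.png

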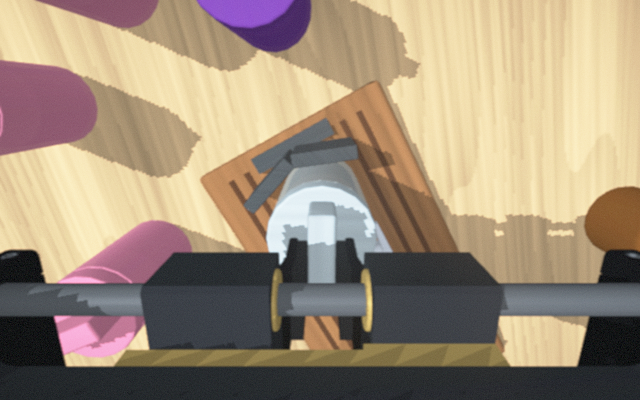

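>>> {"name": "carry_out", "arguments": {
  "plan": [
    {"fingers": 1, "dx": 0, "dy": 0, "dz": 0, "rx": 0, "ry": 0, "rz": -0.4},
    {"fingers": 1, "dx": 0, "dy": 0, "dz": 0, "rx": 0, "ry": 0, "rz": -0.3}
  ]
}}

```text
time_s: 24.02
tool_pos: [0.5428, 0.1264, 0.1289]
tool_rot: [179.9, 0.1, 84.8]
force: [2.4, -1.2, 0.2]
grip_width: 0.0134
```

```bash
python3 st.py|head -1
```

```text
t 24.02 q [ 24.743  14.942 -46.44  100.662  11.613  69.29  -30.042] p [542.793 126.394 128.897] r [179.943   0.066  84.823] F [ 2.408 -1.236  0.184] M [-0.453 -0.381 -0.077] w 0.01338689060472401
```

>>> {"name": "carry_out", "arguments": {
  "plan": [
    {"fingers": 1, "dx": 0, "dy": 0, "dz": 0, "rx": 0, "ry": 0, "rz": -0.2}
  ]
}}

```text
time_s: 24.15
tool_pos: [0.5428, 0.1265, 0.1289]
tool_rot: [179.9, 0.1, 86.8]
force: [1.8, -2.9, 0.3]
grip_width: 0.0132
```

```bash
python3 st.py|head -1
```

```text
t 24.15 q [ 24.974  15.01  -46.731 100.658  11.715  69.308 -28.13 ] p [542.751 126.471 128.877] r [179.948   0.064  86.82 ] F [ 1.842 -2.863  0.288] M [-0.576 -0.491 -0.122] w 0.01322533296079804
```

>>> {"name": "carry_out", "arguments": {
  "plan": [
    {"fingers": 1, "dx": 0, "dy": 0, "dz": 0, "rx": 0, "ry": 0, "rz": -0.12}
  ]
}}

```text
time_s: 24.28
tool_pos: [0.5427, 0.1265, 0.1289]
tool_rot: [180.0, 0.1, 88.0]
force: [3.6, -3.7, 1.2]
grip_width: 0.0135
```

```bash
python3 st.py|head -1
```

```text
t 24.27 q [ 25.114  15.051 -46.907 100.654  11.782  69.322 -26.977] p [542.734 126.482 128.884] r [179.951   0.068  88.026] F [ 3.588 -3.681  1.154] M [-0.714 -0.677 -0.096] w 0.013452034138027811
```

>>> {"name": "carry_out", "arguments": {
  "plan": [
    {"fingers": 1, "dx": 0, "dy": 0, "dz": 0, "rx": 0, "ry": 0, "rz": -0.1}
  ]
}}

```text
time_s: 24.4
tool_pos: [0.5427, 0.1266, 0.1289]
tool_rot: [180.0, 0.1, 89.0]
force: [2.8, -3.8, 0.6]
grip_width: 0.0127
```

```bash
python3 st.py|head -1
```

```text
t 24.4 q [ 25.228  15.086 -47.057 100.651  11.836  69.334 -26.008] p [542.706 126.553 128.888] r [179.953   0.068  89.044] F [ 2.773 -3.761  0.612] M [-0.884 -0.785 -0.189] w 0.01274882197790983
```

>>> {"name": "carry_out", "arguments": {
  "plan": [
    {"fingers": 1, "dx": 0, "dy": 0, "dz": 0, "rx": 0, "ry": 0, "rz": -0.1}
  ]
}}

```text
time_s: 24.52
tool_pos: [0.5427, 0.1266, 0.1289]
tool_rot: [180.0, 0.1, 90.0]
force: [3.7, -3.9, 1.4]
grip_width: 0.0133
```

```bash
python3 st.py|head -1; python3 - <<'E'
from h import *
import cv2
K,T,im=cam("wrist");cv2.imwrite("pics/w15.png",im[:,:,::-1])
E
```

```text
t 24.52 q [ 25.347  15.12  -47.203 100.648  11.883  69.346 -25.049] p [542.677 126.588 128.907] r [179.957   0.064  90.042] F [ 3.705 -3.946  1.409] M [-0.968 -0.859 -0.332] w 0.013280893772983898
```

View pics/w15.png

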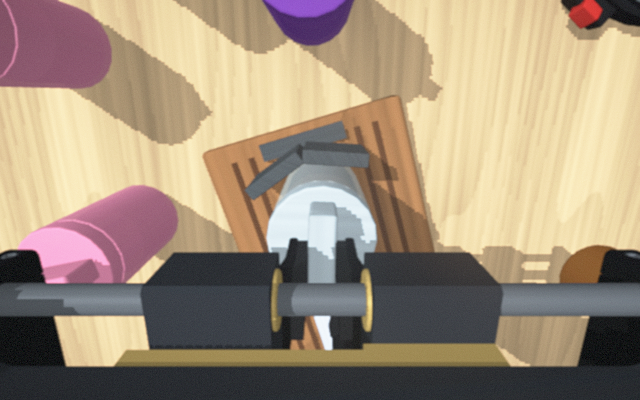

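Torque jumped to -0.33 N m from a steady ~-0.1 at 81–82°, so the unlocked stop is reached. Let go and lift.

>>> {"name": "carry_out", "arguments": {
  "plan": [
    {"fingers": 0.5, "dx": 0, "dy": 0, "dz": 0, "rx": 0, "ry": 0, "rz": 0},
    {"fingers": 0.3, "dx": 0, "dy": 0, "dz": 0, "rx": 0, "ry": 0, "rz": 0},
    {"fingers": 0, "dx": 0, "dy": 0, "dz": 0, "rx": 0, "ry": 0, "rz": 0},
    {"fingers": 0, "dx": 0, "dy": 0, "dz": 0, "rx": 0, "ry": 0, "rz": 0},
    {"fingers": 0, "dx": 0, "dy": 0, "dz": -0.5, "rx": 0, "ry": 0, "rz": 0},
    {"fingers": 0, "dx": 0, "dy": 0, "dz": -1, "rx": 0, "ry": 0, "rz": 0},
    {"fingers": 0, "dx": 0, "dy": 0, "dz": -1, "rx": 0, "ry": 0, "rz": 0},
    {"fingers": 0, "dx": 0, "dy": 0, "dz": -1, "rx": 0, "ry": 0, "rz": 0},
    {"fingers": 0, "dx": 0, "dy": 0, "dz": -1, "rx": 0, "ry": 0, "rz": 0},
    {"fingers": 0, "dx": 0, "dy": 0, "dz": 0, "rx": 0, "ry": 0, "rz": 0}
  ]
}}

```text
time_s: 25.82
tool_pos: [0.5435, 0.1283, 0.2673]
tool_rot: [179.7, -0.0, 90.1]
force: [0.2, -0.2, -1.0]
grip_width: 0.0434
```

>>> {"name": "carry_out", "arguments": {
  "plan": [
    {"fingers": 0, "dx": -1, "dy": 0, "dz": 0, "rx": 0, "ry": 0, "rz": 0},
    {"fingers": 0, "dx": -1, "dy": 0, "dz": 0, "rx": 0, "ry": 0, "rz": 0},
    {"fingers": 0, "dx": -1, "dy": 0, "dz": 0, "rx": 0, "ry": 0, "rz": 0},
    {"fingers": 0, "dx": -1, "dy": 0, "dz": 0, "rx": 0, "ry": 0, "rz": 0},
    {"fingers": 0, "dx": 0, "dy": 0, "dz": 0, "rx": 0, "ry": 0, "rz": 0},
    {"fingers": 0, "dx": 0, "dy": 0, "dz": 0, "rx": 0, "ry": 0, "rz": 0}
  ]
}}

```text
time_s: 26.58
tool_pos: [0.5419, 0.0086, 0.2636]
tool_rot: [-180.0, -0.0, 90.1]
force: [0.3, -0.1, 0.1]
grip_width: 0.0437
```

```bash
python3 st.py|head -1; python3 - <<'E'
from h import *
import cv2
K,T,im=cam("wrist");np.savez("w16.npz",K=K,T=T);cv2.imwrite("pics/w16.png",im[:,:,::-1])
_,_,s=cam("side");cv2.imwrite("pics/s16.png",s[:,:,::-1])
E
```

```text
t 26.57 q [ 36.684   6.871 -43.677  91.777   4.739  83.307  -7.234] p [541.92    8.573 263.605] r [-179.955   -0.027   90.11 ] F [ 0.258 -0.108  0.115] M [ 0.054 -0.146 -0.028] w 0.04368146735697422
```

View pics/w16.png

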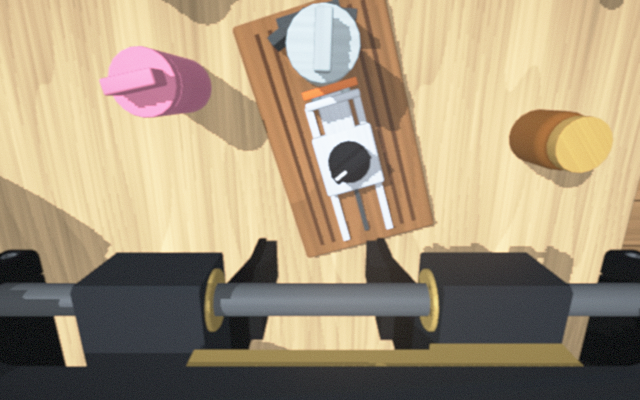

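View pics/s16.png

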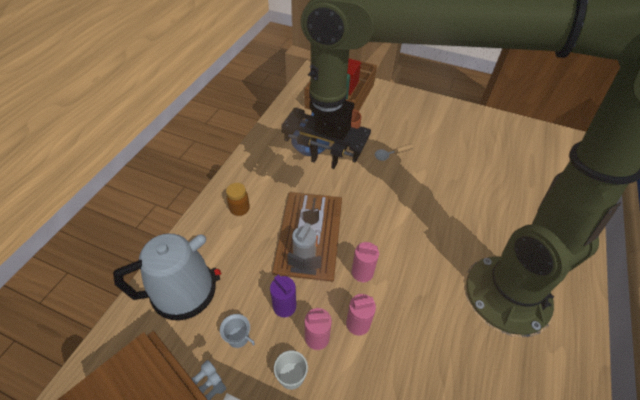

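```bash
python3 - <<'E'
from rect import *
o=[]
for f,T,a in [("pics/w2.png",np.load("w2.npz")["T"],0),("pics/w12.png",np.load("w12.npz")["T"],34),("pics/w16.png",np.load("w16.npz")["T"],34)]:
    r=rect(cv2.imread(f),K,T,-2+a,32+a,s=12); o.append(np.ascontiguousarray(r[:408][::-1,::3]))
im=cv2.imread("pics/w16.png")[0:200,270:400]
o.append(cv2.resize(im,(265,408)))
cv2.imwrite("pics/rect2.png",np.hstack(o)[:, :1040]); print(np.hstack(o).shape)
E
python3 -c "
import cv2;i=cv2.imread('pics/rect2.png');cv2.imwrite('pics/rect2.png',cv2.resize(i,(798,408)))"
```

```text
(408, 1033, 3)
```

View pics/rect2.png

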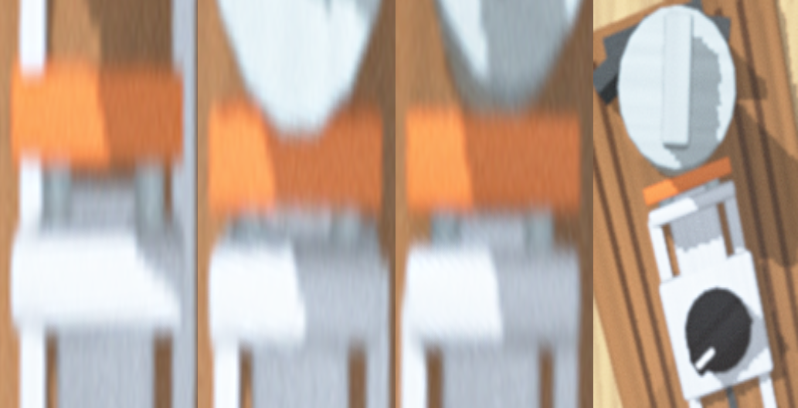

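```bash
python3 -c "
from cell import ticket
print(ticket.sign_off())"
```

```text
the job is handed in; nothing more can be done
None
```

The canister is gripped in the V stop and its cap is turned to the unlocked stop. I handed the job in at about 27 s, with the robot clear of everything.

- **Clamping:** I turned the knob clockwise about 162° (≈34 mm of jaw travel). The first grip missed: the fingers closed over the top of the bar without holding it. I regripped lower with the gripper pre-turned, and regripped once more tilted 3.5° so its body would clear the cap.
- **Grip force:** It is about 10 N. The last camera check showed the jaw spring compressed ≈2.1 mm (≈10–11 N), and this was unchanged after the cap was twisted. The signs disagreed somewhat: extrapolating the torque gave 9–10 N, while coarser hand-picked camera edges gave up to 13 N. All are well under 20 N.
- **Cap:** I turned it anticlockwise about 82° by tool yaw. The torque rose from about 0.1 to 0.33 N m at the stop, and then I let go. The stop is at 80.2°, so about 2° of that is slack, arm give or the canister turning slightly.
- **Last pictures:** The canister is standing in the V with its cap bar turned. The other objects in view look undisturbed; the teapot and mug were partly hidden by the arm in the last side view.

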